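Blow off turned rollers at the stop fence

TASK

Put every loose wood offcut lying in front of the stop fence into the grey scrap tray, and roll every turned roller along the bench, without lifting it, until it rests squarely against the fence. Once all the rollers are at the fence, set the air valve half open (45 degrees), then press the spring pedal right down to its stop and hold it there for a good second to blow the dust off, with all the rollers still at the fence. Let the pedal come up, shut the valve fully, and leave the rollers at the fence and the other things on the bench where they are.

Things in the scene. Friction and masses are not known exactly. Their poses are not given: they have to be found in the camera images.
- roller1: turned wooden roller lying on the bench, plain cylinder 72 mm in diameter and 70 mm long, 0.15 to 0.27 kg, with a 14 mm dark bore in each end; origin at its centre (36 mm above the bench), own x along its axis; its own y and z turn as it rolls. May be absent. It rolls freely but rolling resistance stops it within 1 cm from 80 mm/s
- roller2: turned wooden roller lying on the bench, plain cylinder 72 mm in diameter and 70 mm long, 0.15 to 0.27 kg, with a 14 mm dark bore in each end; origin at its centre (36 mm above the bench), own x along its axis; its own y and z turn as it rolls. May be absent. It rolls freely but rolling resistance stops it within 1 cm from 80 mm/s
- roller3: turned wooden roller lying on the bench, plain cylinder 72 mm in diameter and 70 mm long, 0.15 to 0.27 kg, with a 14 mm dark bore in each end; origin at its centre (36 mm above the bench), own x along its axis; its own y and z turn as it rolls. May be absent. It rolls freely but rolling resistance stops it within 1 cm from 80 mm/s
- roller4: turned wooden roller lying on the bench, plain cylinder 72 mm in diameter and 70 mm long, 0.15 to 0.27 kg, with a 14 mm dark bore in each end; origin at its centre (36 mm above the bench), own x along its axis; its own y and z turn as it rolls. May be absent. It rolls freely but rolling resistance stops it within 1 cm from 80 mm/s
- offcut1: loose rectangular wood offcut, 60 x 28 x 28 mm, 35 g, lying flat in the run between the rollers and the fence; origin at its centre, long side along own x. May be absent
- offcut2: loose rectangular wood offcut, 60 x 28 x 28 mm, 35 g, lying flat in the run between the rollers and the fence; origin at its centre, long side along own x. May be absent
- offcut3: loose rectangular wood offcut, 60 x 28 x 28 mm, 35 g, lying flat in the run between the rollers and the fence; origin at its centre, long side along own x. May be absent
- stop_line (a point): foot of the middle of the robot-side face of the stop fence, at bench level. The fence is a fixed dark wooden bar, 400 mm long, 45 mm high, with a copper blow-off pipe on top (65 mm in all). Own x points into the fence, y along the face, z up. A roller at the stop has its axis along y and its centre at x = -0.036; the rollers start side by side, 110 mm apart, 200 to 230 mm in front of the face
- tray_in (a point): middle of the inner floor of the empty grey scrap tray (fixed), 5 mm above the bench; inside 100 mm along own x, 160 mm along own y; walls 5 mm thick, tops 40 mm above the bench. It stands to one side of the fence; the wooden box of dowels on the other side is not to be used
- valve (a joint): ball valve handle angle in rad: 0 = shut (at its stop), 1.571 = fully open (at its stop), 0.785 = half open. Grows counter-clockwise seen from above; about 0.1 N m friction, stays where it is left. At the start it is shut or up to 0.15 ajar
- valve_axis (a point): on the vertical turning axis of the valve, at mid height of the handle, 85 mm above the bench; fixed. Own x is the direction in which the handle points when shut; the copper pipe under it runs along own y, its top 40 mm above the bench at most
- valve_grip (a point): the place to grip the valve handle, moving with it: 65 mm from the axis, own x along the handle outwards. The handle is a flat level bar, 12 mm wide, 14 mm high, reaching to 95 mm from the axis, with free space of 36 mm under it
- pedal (a joint): angle of the spring pedal in rad: 0 = up, 0.27 = down on its stop; springs back by itself. About 4 N at pedal_top start it, 11 N bring it to the stop
- pedal_top (a point): where to press: on the upper face of the pedal's ribbed rubber pad, moving with it, 85 mm from the hinge. The plate (64 mm wide, 115 mm long) slopes up towards the robot side; own x points down the slope to the hinge, z out of the face (0.32 rad off vertical when up, 0.05 when down). This point is 60 mm above the bench when up, 38 mm when down
- ring1: bystander: flat turned wooden ring, 60 mm wide, 20 mm high, beyond the fence; origin under its centre
- ring2: bystander: flat turned wooden ring, 52 mm wide, 18 mm high, out to the left; origin under its centre
- cup: bystander: turned wooden cup, 60 mm wide, 55 mm high, beyond the fence; origin under its centre
- oiler: bystander: orange plastic oil bottle, 56 mm wide, 150 mm high; origin under its centre
- gouge: bystander: tool with wooden handle lying on the left, 260 mm long; origin under its middle
- mallet: bystander: hammer lying on the right, 260 mm long; origin under its middle
- blank: bystander: upright round wooden blank, 54 mm wide, 50 mm high, out to the right; origin under its centre
Things that resemble listed ones, but are neither listed nor needed, are in the scene too. What is shaped like the offcut2 but black is not meant.

How it is judged:
By the outcome, as a careful person would: the job done as asked, in the order asked, and still so for the second after the job is handed in, with the robot touching nothing.
Of roller1, roller2, roller3, roller4 only 3 to 4 are there at a start; the rules pass over those that are not, and their reading is None.
Of offcut1, offcut2, offcut3 only 2 to 3 are there at a start; the rules pass over those that are not, and their reading is None.
At some moment in a run one of offcut1, offcut2, offcut3 may be knocked a few centimetres aside while the robot is not near it.
Once in a run the grip may slacken for a moment while it holds something.
It also fails if it takes over 208 s, if anything falls off the work surface, if the arm or the gripper's body presses on something with over 40 N, if the wrist force passes 120 N, or if a joint passes its speed limit or range.

ROBOT

A 7-joint arm with a two-finger parallel gripper is mounted at the origin on the work surface. World frame = base frame: x ahead of the robot, y to its left, z up, the work surface at z = 0. Lengths are in m, angles in rad, forces in N, time in s.
With the tool pointing down it reaches from about 0.425 to 0.925 m from the base axis. Payload 6.8 kg.
Tool frame: the origin (TCP) lies on the centre line of the jaws, within the pads' length; the fingertips stand 19 mm ahead of it and the grasp point (between the pads) is the TCP (bot.tcp_to_tips is the distance from the TCP to the fingertips, in m); x points along the fingers, y is the direction in which the jaws open and shut, and the axes are right-handed (so a half turn about x gives the same grasp; the last joint's range is limited). The gripper opens to 85 mm and grips with 20 to 120 N. Pads are 22 mm wide; open, the fingers measure 114 mm over their backs; the gripper's body (76 mm by 85 mm) begins 54 mm behind the grasp point. The pads swing forward as they close: fully open they stand 13 mm farther back than shut.
Start: joints at [-1.41, 0.477, 0.022, 1.555, -0.011, 1.109, -0.083], TCP at [0.179, 0.651, 0.216] pointing down, gripper open.
Joint ranges: [-2.96, 2.96], [-0.34, 2.1], [-1.41, 1.46], [0.24, 2.44], [-1.37, 4.51], [0.17, 1.92], [-2.96, 2.96]. Speed limits (rad/s): [2.39, 2.39, 3.14, 3.14, 3.14, 3.14, 3.14].

INTERFACE

Orientations are given as a unit quaternion [w, x, y, z].
In Python, from station import status, eyes, bot gives the robot as it stands.
- The arm moves only by the tool apply_moves, never from a script. Its arguments are lists of equal length, an entry for each row: "travel": the shift along the tool's x, y, z in cm, a list of three; "turn": the turn, a rotation vector about the tool's x, y, z in rad, a list of three; "grip": the closure, from 0 (fully open) to 1 (shut). In form: {"travel": [[tx, ty, tz], ...], "turn": [[wx, wy, wz], ...], "grip": [grip, ...]}. A call has 1 to 8 rows; each row shifts and turns the pose as measured when the row begins, along the tool's axes as they then stand; what a row does not reach is not made up. A row lasts 1/12 s, in which the tool goes at most 41.7 mm and 7.16 degrees, less where a joint would pass 70% of its speed; a pose out of reach is approached as far as the arm can. A call is refused whole if a number of a shift passes 4.17 or a number of a turn 0.125, either way. A call with a gripper value outside its range is refused whole. The fingers move at their own pace and stop on an object; "newtons" is the grip in N (left out, the last holds). Time passes only in rows, so rows that do not move let the fingers close. It gives the time, the measured TCP pose, the force and the opening at its end, in the units of the state.
- status.get_obs(): the state, without advancing time (a new reading comes with each control period).
- eyes.read_camera(name): name is "scene" or "top" or "wrist"; returns the picture (420x560x3 uint8, red, green, blue); there is no depth.
- eyes.calibration(name): a dict with "intrinsics" (3x3 intrinsics, pixels), "xyz" and "attitude" of the camera in the world; the wrist camera has in their place "T_tool_cam" (4x4, takes a point from camera to tool coordinates, whose origin is the TCP and whose axes are the tool frame's). Camera axes: x right, y down, z forward; pixel columns grow to the right and rows downward; lengths in m; the calibration is good to about 2 mm. A picture is of the moment at which its call begins: read the wrist's pose just before it. calibration takes no time and is no camera call.
- bot.hand_in(): hands the job in, once; it reports no verdict.
Trained networks look in the newest picture that a camera, given by its name, has taken for a name from the list of things; names that differ only in an ending like _2 or _b are one class to them, and where a whole thing is asked for, a point or a joint stands for the part that bears it (a point fixed in the world has none). Each returns a list of dicts, best first, with "score" (0 to 1); they miss things now and then, are a little off and sometimes report something else, mostly with a low value. They report only what shows in the picture. A call takes as long as a camera call. They do not tell look-alikes from the thing itself.
- eyes.masks_of(thing, camera): "region" (420x560 bool, what is visible of it) and "rect" ([left, top, right, bottom] in pixels, round what is visible of it).
The state is a dict: "t": time; "q": joint angles; "joint_vel": joint speeds; "joint_torque": joint torques, N m; "eef_pos": TCP position; "tool_rot": TCP orientation; "contact_force": force on the tool from outside, world axes, zero at the start; "torque": the same for the moment, N m; "gripper_width": opening from 0.0 (shut) to 1.0 (fully open).
Only numpy, scipy, OpenCV 4.12 (cv2) and the standard library are available. Lean on these libraries where they do the work, as an engineer would, in place of code of your own. Each camera call takes 0.05 s, during which the arm holds its last target. There are 200 camera calls.

## Working session

There is one attempt and no reset: what is moved stays moved. The work goes in short steps, Python scripts to look and compute and a tool call to move; the robot and the scene stay as the last step left them, time stands still between calls to the robot, and variables do not carry over. Pictures are saved under pics/ and viewed, about 12 in all and at most 16, crops included, and the job is handed in when it is done.

Besides the shell and the picture viewer there is one more tool, called after "Emit:" as a command line: name --argument value ..., lists and objects as JSON in quotes. apply_moves: Moves the arm, as the interface text tells. Its arguments: {"type":"object","properties":{"travel":{"type":"array"},"turn":{"type":"array"},"grip":{"type":"array"},"newtons":{"type":"number"}},"required":["travel","turn","grip"]}

```bash
mkdir -p pics; ls
cat > h.py <<'E'
import numpy as np, cv2
from station import status, eyes, bot
from scipy.spatial.transform import Rotation as R
def rot(q): q=np.array(q,float).ravel(); return R.from_quat([q[1],q[2],q[3],q[0]])
def cam(name,obs=None):
    c=eyes.calibration(name); K=np.array(c["intrinsics"])
    if "T_tool_cam" in c:
        o=obs or status.get_obs(); T=np.eye(4); T[:3,:3]=rot(o["tool_rot"]).as_matrix(); T[:3,3]=o["eef_pos"]
        T=T@np.array(c["T_tool_cam"]); return K,T[:3,:3],T[:3,3]
    a=np.array(c["attitude"]); M=rot(a).as_matrix() if a.size==4 else a
    return K,M,np.array(c["xyz"])
def ray(C,uv,z):
    K,M,p=C; d=M@np.linalg.inv(K)@np.array([uv[0],uv[1],1.]); return p+d*(z-p[2])/d[2]
def proj(C,P):
    K,M,p=C; v=K@(M.T@(np.array(P)-p)); return v[:2]/v[2]
def shot(name,f=None):
    C=cam(name) if name=="wrist" else cam(name); im=eyes.read_camera(name)
    if f: cv2.imwrite("pics/"+f,im[...,::-1])
    return C,im
E
python3 - <<'E'
from h import *
print(status.get_obs()); print(eyes.calibration("top"),eyes.calibration("scene"),eyes.calibration("wrist"),bot.tcp_to_tips)
C,im=shot("top"); C2,im2=shot("scene")
cv2.imwrite("pics/top.png",cv2.resize(im,(784,588),interpolation=2)[...,::-1]);cv2.imwrite("pics/scene.png",cv2.resize(im2,(784,588),interpolation=2)[...,::-1])
for n in ["roller1","offcut1","valve","pedal","tray_in","oiler","cup","stop_line"]:
    for c,CC in (("top",C),("scene",C2)):
        try:
            for m in eyes.masks_of(n,c):
                ys,xs=np.nonzero(m["region"]); print(n,c,round(m["score"],2),np.round(m["rect"]),len(xs),"c",xs.mean().round(1),ys.mean().round(1),ray(CC,(xs.mean(),ys.mean()),0.03).round(3))
        except Exception as e: print(n,c,e)
E
```

```text
pics
{'t': 0.0, 'q': array([-1.41009702,  0.47781937,  0.02233306,  1.55644447, -0.01151489,
        1.1093029 , -0.08313766]), 'joint_vel': array([-0.00040865, -0.00053579, -0.00148384, -0.00019706,  0.00039168,
       -0.00094485,  0.00116641]), 'joint_torque': array([ 5.81496170e-04, -5.96448255e+01,  1.60839424e+00, -2.81202257e+01,
        1.25180781e-02,  9.41197271e-03,  8.80844368e-06]), 'eef_pos': array([0.1791059 , 0.65016188, 0.21541564]), 'tool_rot': array([ 0.70068432,  0.09410367,  0.70077362, -0.09540606]), 'contact_force': array([-0.23361378,  0.88575106, -0.70368194]), 'torque': array([ 0.00074994, -0.00529106, -0.0004536 ]), 'gripper_width': 1.0005439615653071}
{'intrinsics': array([[500.20281788,   0.        , 287.9697847 ],
       [  0.        , 500.20281788, 204.88885083],
       [  0.        ,   0.        ,   1.        ]]), 'xyz': array([ 0.37258677, -0.01260867,  1.81535905]), 'attitude': array([ 0.0510083 , -0.70183071,  0.70910537, -0.04473675])} {'intrinsics': array([[501.99518066,   0.        , 282.19108814],
       [  0.        , 501.99518066, 203.64612183
[... 2164 characters left out ...]
.48 [320. 235. 345. 259.] 424 c 333.2 245.5 [ 0.469 -0.157  0.03 ]
oiler top 0.18 [182. 241. 205. 270.] 563 c 193.3 256.3 [0.435 0.341 0.03 ]
oiler scene 0.95 [348. 107. 368. 146.] 518 c 358.3 129.0 [0.577 0.54  0.03 ]
cup top 0.62 [293. 148. 310. 167.] 229 c 299.9 156.4 [ 0.794 -0.043  0.03 ]
cup scene 0.71 [319. 231. 339. 259.] 486 c 328.6 244.2 [ 0.794 -0.047  0.03 ]
stop_line top 0.67 [233. 169. 345. 183.] 1185 c 285.8 178.3 [0.714 0.009 0.03 ]
stop_line top 0.63 [414. 232. 432. 245.] 251 c 421.1 238.5 [ 0.49  -0.471  0.03 ]
stop_line scene 0.58 [270. 181. 361. 278.] 2429 c 312.2 228.5 [ 0.724 -0.018  0.03 ]
stop_line scene 0.55 [279. 129. 315. 151.] 451 c 295.5 138.5 [0.423 0.355 0.03 ]
```

Run:
```python
from h import *
im=cv2.imread("pics/top.png"); im=cv2.resize(im,(560,420),interpolation=cv2.INTER_AREA)
im,_=cv2.imread("pics/top.png"),0
c=im[int(130*1.4):int(280*1.4),int(130*1.4):int(450*1.4)]
cv2.imwrite("pics/topc.png",cv2.resize(c,(800,375),interpolation=2))
im=cv2.imread("pics/scene.png")
c=im[int(90*1.4):int(330*1.4),int(110*1.4):int(430*1.4)]
cv2.imwrite("pics/scenec.png",cv2.resize(c,(800,600),interpolation=2))
```

```text
(no output)
```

View pics/topc.png

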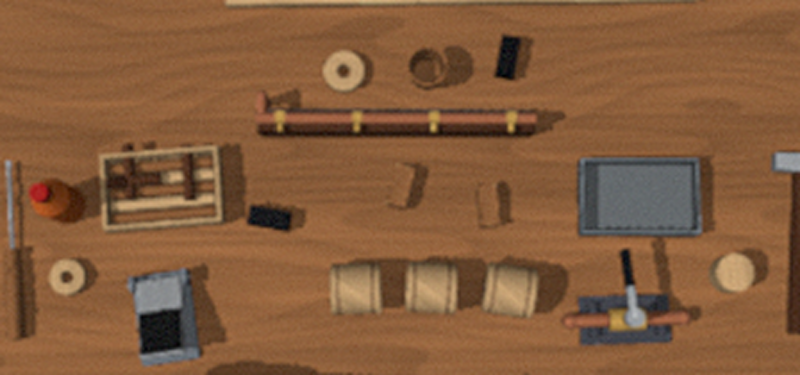

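View pics/scenec.png

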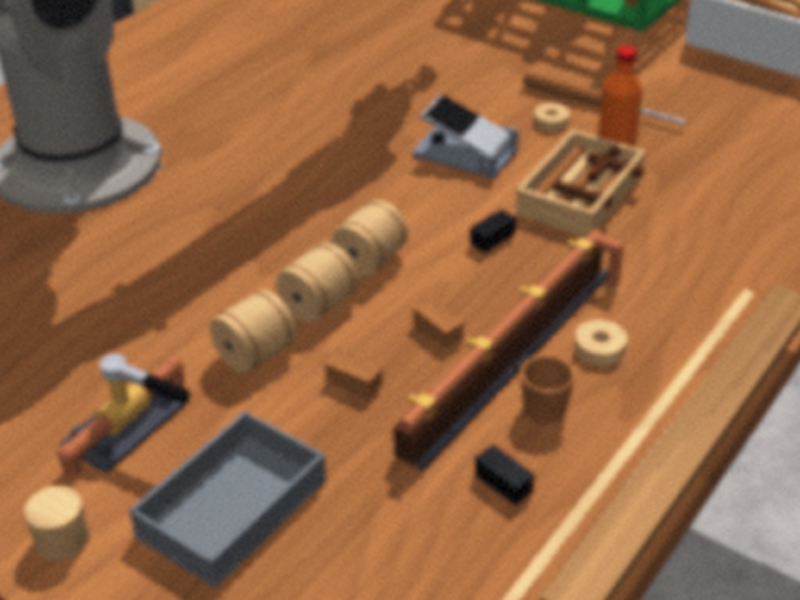

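Three rollers, at crop px (356,288), (432,287) and (511,289). Two brown offcuts in the run, at (404,186) and (489,204). The black blocks at (270,217) and (509,57) are look-alikes and not meant. Tray is at right, valve at (635,318) with its handle towards +x, pedal at (165,315).

```bash
cat >> h.py <<'E'
def plan(P,xa=None,ya=None,step=4.0):
    """rows to go to world P with tool x=xa (def down), tool y (jaw axis) = ya"""
    o=status.get_obs(); Rm=rot(o["tool_rot"]).as_matrix(); p=np.array(o["eef_pos"])
    print("t",round(o["t"],2),"pos",p.round(4),"x",Rm[:,0].round(3),"y",Rm[:,1].round(3),"z",Rm[:,2].round(3),"w",round(o["gripper_width"],3))
    xa=np.array([0,0,-1.] if xa is None else xa,float); xa/=np.linalg.norm(xa); ya=np.array(Rm[:,1] if ya is None else ya,float)
    best=None
    for s in (1,-1):
        y=s*ya; y=y-xa*(y@xa); y/=np.linalg.norm(y); T=np.stack([xa,y,np.cross(xa,y)],1)
        w=R.from_matrix(Rm.T@T).as_rotvec()
        if best is None or np.linalg.norm(w)<np.linalg.norm(best): best=w
    d=Rm.T@(np.array(P)-p)*100
    print(" travel cm",d.round(2)," turn",best.round(3)," minrows",int(np.ceil(max(np.linalg.norm(d)/4.17,np.linalg.norm(best)/.125))))
E
python3 - <<'E'
from h import *
C=cam("top"); g=lambda u,v,z:ray(C,(u/2.5+130,v/2.5+130),z).round(3)
print("fence foot",g(257,135,0),g(536,135,0))
print("offA top", g(404,186,.028),"corners",[g(*a,.028) for a in((396,164),(414,164),(391,206),(410,208))])
print("offB",g(489,204,.028))
print("rollers",[g(*a,.05) for a in((356,288),(432,287),(511,289))])
print("tray corners",[g(*a,.04) for a in((579,157),(700,157),(579,236),(702,236))])
print("valve axis",g(635,318,.09),"tip",g(626,250,.085))
print("pedal pad",g(160,335,.06),[g(*a,.05) for a in((128,277),(188,270),(141,362),(199,356))])
plan([.60,-.05,.25],ya=[0,1,0])
E
```

```text
fence foot [0.7   0.205 0.   ] [ 0.695 -0.206  0.   ]
offA top [ 0.618 -0.011  0.028] corners [array([0.65 , 0.   , 0.028]), array([ 0.65 , -0.026,  0.028]), array([0.589, 0.008, 0.028]), array([ 0.586, -0.019,  0.028])]
offB [ 0.591 -0.133  0.028]
rollers [array([0.471, 0.058, 0.05 ]), array([ 0.471, -0.049,  0.05 ]), array([ 0.467, -0.16 ,  0.05 ])]
tray corners [array([ 0.656, -0.263,  0.04 ]), array([ 0.654, -0.436,  0.04 ]), array([ 0.542, -0.259,  0.04 ]), array([ 0.54 , -0.434,  0.04 ])]
valve axis [ 0.423 -0.326  0.09 ] tip [ 0.517 -0.317  0.085]
pedal pad [0.407 0.332 0.06 ] [array([0.489, 0.381, 0.05 ]), array([0.498, 0.296, 0.05 ]), array([0.37, 0.36, 0.05]), array([0.378, 0.279, 0.05 ])]
t 0.9 pos [0.1792 0.6508 0.2164] x [-0. -0. -1.] y [ 0.266  0.964 -0.   ] z [ 0.964 -0.266 -0.   ] w 1.001
 travel cm [ -3.36 -56.39  59.17]  turn [-0.269 -0.     0.   ]  minrows 20
```

Emit:
apply_moves --travel '[[-0.4,-2.9,2.67],[-0.4,-2.9,2.67],[-0.4,-2.9,2.67],[-0.4,-2.9,2.67],[-0.4,-2.9,2.67],[-0.4,-2.9,2.67],[-0.4,-2.9,2.67],[-0.4,-2.9,2.67]]' --turn '[[0,0,0],[0,0,0],[0,0,0],[0,0,0],[0,0,0],[0,0,0],[0,0,0],[0,0,0]]' --grip '[0,0,0,0,0,0,0,0]'

```text
t: 1.57
eef_pos: [0.3219, 0.3681, 0.2461]
tool_rot: [0.7, 0.09, 0.703, -0.088]
contact_force: [0.9, 0.1, 0.3]
gripper_width: 1.0
```

Emit:
apply_moves --travel '[[0,-2.9,2.67],[0,-2.9,2.67],[0,-2.9,2.67],[0,-2.9,2.67],[0,-2.9,2.67],[0,-2.9,2.67],[0,-2.9,2.67],[0,-2.9,2.67]]' --turn '[[0,0,0],[0,0,0],[0,0,0],[0,0,0],[0,0,0],[0,0,0],[0,0,0],[0,0,0]]' --grip '[0,0,0,0,0,0,0,0]'

```text
t: 2.23
eef_pos: [0.4765, 0.0756, 0.2482]
tool_rot: [0.702, 0.093, 0.701, -0.084]
contact_force: [0.9, 0.4, -0.3]
gripper_width: 1.002
```

Emit:
apply_moves --travel '[[0,-2.9,2.67],[0,-2.9,2.67],[0,-2.9,2.67],[0,-2.9,2.67],[0,0,0],[0,0,0],[0,0,0],[0,0,0]]' --turn '[[0,0,0],[0,0,0],[0,0,0],[0,0,0],[-0.09,0,0],[-0.09,0,0],[-0.09,0,0],[0,0,0]]' --grip '[0,0,0,0,0,0,0,0]'

```text
t: 2.9
eef_pos: [0.557, -0.0843, 0.2491]
tool_rot: [0.711, -0.003, 0.703, 0.008]
contact_force: [0.5, 0.1, 0.8]
gripper_width: 0.999
```

Run:
```python
from h import *
plan([.54,-.05,.25],ya=[0,1,0])
C,im=shot("wrist"); cv2.imwrite("pics/w1.png",cv2.resize(im,(784,588),interpolation=2)[...,::-1])
for n,z in (("offcut1",.028),("roller1",.036)):
    for m in eyes.masks_of(n,"wrist"):
        if m["score"]<.3: continue
        ys,xs=np.nonzero(m["region"]); print(n,round(m["score"],2),np.round(m["rect"]),len(xs),"c",xs.mean().round(1),ys.mean().round(1),ray(C,(xs.mean(),ys.mean()),z*.8).round(3),im[m["region"]].mean(0).round())
```

```text
t 2.9 pos [ 0.557  -0.0843  0.2491] x [ 0.011  0.008 -1.   ] y [-0.015  1.     0.008] z [1.    0.015 0.011] w 0.999
 travel cm [-0.08  3.46 -1.65]  turn [ 0.015  0.011 -0.008]  minrows 1
offcut1 0.91 [217. 160. 248. 222.] 1377 c 232.0 190.2 [ 0.589 -0.133  0.022] [150. 101.  61.]
offcut1 0.87 [200. 313. 225. 361.] 938 c 213.2 337.9 [ 0.805 -0.165  0.022] [34. 30. 29.]
offcut1 0.86 [317. 186. 356. 244.] 1420 c 335.0 214.6 [ 0.618 -0.008  0.022] [140.  94.  58.]
offcut1 0.58 [463. 163. 534. 203.] 1635 c 496.1 182.4 [0.575 0.179 0.022] [39. 35. 33.]
roller1 0.89 [156.  37. 239. 122.] 5984 c 197.4 79.1 [ 0.466 -0.165  0.029] [176. 141.  98.]
roller1 0.89 [370.  54. 467. 129.] 6508 c 415.9 87.9 [0.471 0.065 0.029] [162. 130.  91.]
roller1 0.58 [272.  50. 352. 127.] 5390 c 311.6 86.9 [ 0.472 -0.045  0.029] [178. 142.  99.]
```

View pics/w1.png

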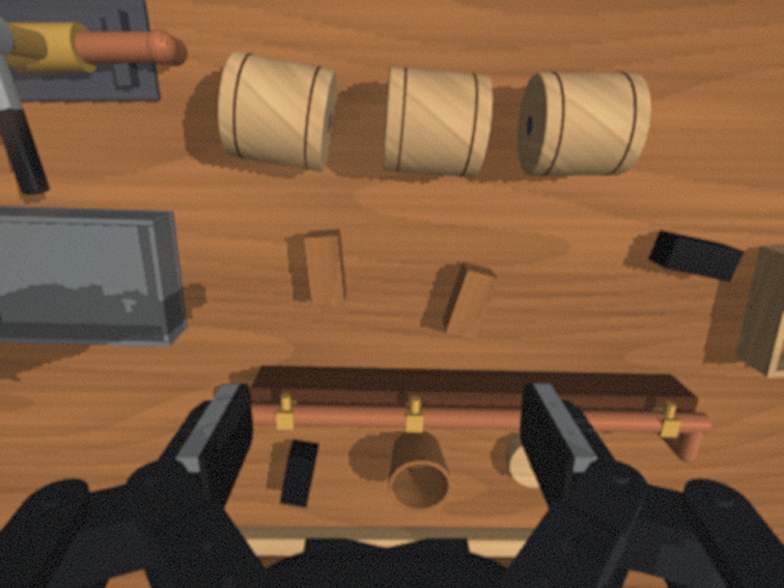

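Run:
```python
from h import *
C=cam("wrist"); g=lambda u,v,z:ray(C,(u/1.4,v/1.4),z)
for nm,c in (("B",((306,233),(340,230),(344,302),(313,304))),("A",((465,263),(495,275),(476,338),(446,328)))):
    P=np.array([g(*a,.028) for a in c]); ax=P[2]+P[3]-P[0]-P[1]; ax/=np.linalg.norm(ax)
    print(nm,P.mean(0).round(3),"axis",ax.round(3),"len",[np.linalg.norm(P[i]-P[i-1]).round(3) for i in range(4)])
    plan([*P.mean(0)[:2],.07],ya=[-ax[1],ax[0],0])
print("fence",g(258,388,0).round(3),g(693,402,0).round(3), "top front edge",g(262,366,.045).round(3),g(672,376,.045).round(3))
print("tray rim",g(180,345,.04).round(3),g(174,211,.04).round(3))
print("roller ax z~.036?", g(190/1,0,.036).round(3))
```

```text
B [ 0.588 -0.13   0.028] axis [0.999 0.042 0.   ] len [np.float64(0.062), np.float64(0.028), np.float64(0.063), np.float64(0.027)]
t 3.05 pos [ 0.5569 -0.0834  0.2491] x [ 0.011  0.008 -1.   ] y [-0.01   1.     0.008] z [1.    0.01  0.011] w 1.002
 travel cm [17.91 -4.89  2.89]  turn [-0.031  0.011 -0.008]  minrows 5
A [ 0.617 -0.007  0.028] axis [ 0.98  -0.201  0.   ] len [np.float64(0.061), np.float64(0.028), np.float64(0.06), np.float64(0.029)]
t 3.05 pos [ 0.5569 -0.0834  0.2491] x [ 0.011  0.008 -1.   ] y [-0.01   1.     0.008] z [1.    0.01  0.011] w 1.002
 travel cm [18.04  7.38  5.93]  turn [ 0.213  0.01  -0.009]  minrows 5
fence [ 0.721 -0.204  0.   ] [0.734 0.23  0.   ] top front edge [ 0.671 -0.186  0.045] [0.679 0.17  0.045]
tray rim [ 0.654 -0.256  0.04 ] [ 0.539 -0.245  0.04 ]
roller ax z~.036? [ 0.396 -0.216  0.036]
```

Emit:
apply_moves --travel '[[3.6,-1,0.6],[3.6,-1,0.6],[3.6,-1,0.6],[3.6,-1,0.6],[2.5,-0.9,0.5],[0,0,0]]' --turn '[[-0.01,0.004,0],[-0.01,0.004,0],[-0.01,0.004,0],[0,0,-0.004],[0,0,-0.004],[0,0,0]]' --grip '[0.3,0.3,0.3,0.3,0.3,0.3]'

```text
t: 3.55
eef_pos: [0.5948, -0.1261, 0.0779]
tool_rot: [0.711, -0.012, 0.703, 0.014]
contact_force: [-0.8, 0.0, 0.5]
gripper_width: 0.703
```

Run:
```python
from h import *
plan([.588,-.13,.024],ya=[-.042,.999,0])
```

```text
t 3.55 pos [ 0.5948 -0.1261  0.0779] x [ 0.011  0.003 -1.   ] y [-0.037  0.999  0.003] z [0.999 0.037 0.011] w 0.703
 travel cm [ 5.38 -0.38 -0.75]  turn [-0.005  0.011 -0.003]  minrows 2
```

Emit:
apply_moves --travel '[[2.7,-0.4,-0.7],[2.7,0,0],[0,0,0],[0,0,0],[0,0,0],[0,0,0],[0,0,0],[0,0,0]]' --turn '[[0,0.01,0],[0,0,0],[0,0,0],[0,0,0],[0,0,0],[0,0,0],[0,0,0],[0,0,0]]' --grip '[0.3,0.3,0.3,1,1,1,1,1]' --newtons 40

```text
t: 4.22
eef_pos: [0.594, -0.1263, 0.0322]
tool_rot: [0.711, -0.011, 0.703, 0.014]
contact_force: [0.1, 0.1, 0.1]
gripper_width: 0.006
```

Emit:
apply_moves --travel '[[-3,0,0],[-3,0,0],[-3,0,0],[0,0,0]]' --turn '[[0,0,0],[0,0,0],[0,0,0],[0,0,0]]' --grip '[1,1,1,1]'

```text
t: 4.55
eef_pos: [0.5935, -0.1265, 0.128]
tool_rot: [0.711, -0.011, 0.703, 0.013]
contact_force: [-0.1, -0.3, -0.3]
gripper_width: 0.001
```

Run:
```python
from h import *
plan([.598,-.375,.11],ya=[0,1,0])
```

```text
t 4.55 pos [ 0.5935 -0.1265  0.128 ] x [ 0.012  0.004 -1.   ] y [-0.034  0.999  0.003] z [0.999 0.034 0.012] w 0.001
 travel cm [  1.71 -24.85  -0.42]  turn [ 0.034  0.012 -0.004]  minrows 6
```

Run:
```python
from h import *
C,im=shot("wrist"); C2,i2=shot("top")
a=cv2.resize(im,(560,420))[...,::-1]; b=cv2.resize(i2[130:250,220:430],(735,420),interpolation=2)[...,::-1]
cv2.imwrite("pics/w2.png",cv2.resize(np.hstack([a,b]),(800,260),interpolation=3))
for m in eyes.masks_of("offcut1","wrist"):
        ys,xs=np.nonzero(m["region"]); print("w",round(m["score"],2),np.round(m["rect"]),len(xs),ray(C,(xs.mean(),ys.mean()),.022).round(3),im[m["region"]].mean(0).round())
for m in eyes.masks_of("offcut1","top"):
        ys,xs=np.nonzero(m["region"]); print("t",round(m["score"],2),np.round(m["rect"]),len(xs),ray(C2,(xs.mean(),ys.mean()),.022).round(3))
```

```text
w 0.77 [379. 188. 447. 269.] 3261 [ 0.617 -0.01   0.022] [137.  93.  57.]
w 0.67 [245. 149. 286. 231.] 2603 [ 0.589 -0.134  0.022] [162. 109.  67.]
w 0.65 [475.   3. 559.  98.] 7719 [0.477 0.044 0.022] [103.  84.  60.]
t 0.71 [284. 196. 295. 212.] 118 [ 0.618 -0.002  0.022]
t 0.68 [230. 215. 247. 222.] 146 [0.577 0.185 0.022]
t 0.18 [382. 228. 387. 258.] 134 [ 0.467 -0.33   0.022]
```

View pics/w2.png

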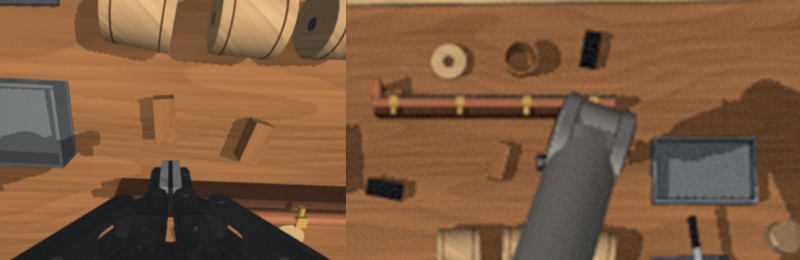

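Run:
```python
from h import *
C,im=shot("wrist"); o=status.get_obs(); Rm=rot(o["tool_rot"]).as_matrix(); im=im.copy()
b=cv2.resize(im[140:350,160:440],(784,588),interpolation=2)[...,::-1].copy()
for x in (-.02,0,.019):
    for z in (-.011,.011):
        u=proj(C,np.array(o["eef_pos"])+Rm@[x,0,z]); print(x,z,u.round(0)); q=((u-[160,140])*2.8).astype(int); cv2.circle(b,tuple(int(i) for i in q),4,(0,255,0) if x==0 else (0,0,255),-1)
cv2.imwrite("pics/w3.png",b)
```

```text
-0.02 -0.011 [274. 259.]
-0.02 0.011 [274. 300.]
0 -0.011 [274. 241.]
0 0.011 [274. 278.]
0.019 -0.011 [274. 226.]
0.019 0.011 [274. 261.]
```

View pics/w3.png

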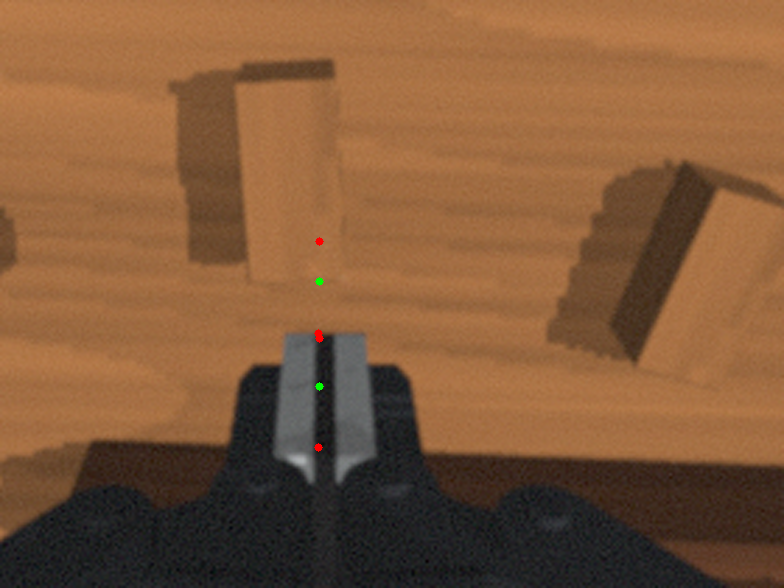

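Emit:
apply_moves --travel '[[2,1.3,0],[2,1.3,0],[2,1.3,0],[2,1.3,0],[1,0.5,0],[0.5,0,0],[0.3,0,0],[0.3,0,0]]' --turn '[[0,0,0],[0,0,0],[0,0,0],[0,0,0],[0,0,0],[0,0,0],[0,0,0],[0,0,0]]' --grip '[1,1,1,1,1,1,1,1]'

```text
t: 5.47
eef_pos: [0.5827, -0.0678, 0.0101]
tool_rot: [0.704, -0.01, 0.71, 0.013]
contact_force: [0.1, 0.0, 0.0]
gripper_width: -0.004
```

Emit:
apply_moves --travel '[[0.3,0,0],[0.3,0,0],[0.3,0,0]]' --turn '[[0,0,0],[0,0,0],[0,0,0]]' --grip '[1,1,1]'

```text
t: 5.72
eef_pos: [0.5839, -0.0706, 0.002]
tool_rot: [0.705, -0.01, 0.709, 0.011]
contact_force: [-0.3, 0.1, 0.3]
gripper_width: 0.0
```

Emit:
apply_moves --travel '[[0.3,0,0],[0.3,0,0],[0.3,0,0]]' --turn '[[0,0,0],[0,0,0],[0,0,0]]' --grip '[1,1,1]'

```text
t: 5.97
eef_pos: [0.585, -0.0721, -0.0065]
tool_rot: [0.706, -0.009, 0.708, 0.01]
contact_force: [-0.0, 0.1, -0.0]
gripper_width: -0.002
```

Emit:
apply_moves --travel '[[0.2,0,0],[0.2,0,0]]' --turn '[[0,0,0],[0,0,0]]' --grip '[1,1]'

```text
t: 6.13
eef_pos: [0.5852, -0.0722, -0.0108]
tool_rot: [0.706, -0.009, 0.708, 0.01]
contact_force: [0.4, -0.0, 0.6]
gripper_width: -0.003
```

Emit:
apply_moves --travel '[[0.2,0,0],[0.2,0,0]]' --turn '[[0,0,0],[0,0,0]]' --grip '[1,1]'

```text
t: 6.3
eef_pos: [0.5853, -0.0722, -0.0149]
tool_rot: [0.706, -0.009, 0.708, 0.01]
contact_force: [-10.3, 1.2, 36.2]
gripper_width: -0.005
```

Emit:
apply_moves --travel '[[0.2,0,0],[0.2,0,0]]' --turn '[[0,0,0],[0,0,0]]' --grip '[1,1]'

```text
t: 6.47
eef_pos: [0.5852, -0.0722, -0.0149]
tool_rot: [0.706, -0.008, 0.708, 0.011]
contact_force: [-8.2, 1.2, 25.2]
gripper_width: 0.002
```

Run:
```python
from h import *
o=status.get_obs(); print(o["contact_force"],o["eef_pos"])
C,im=shot("wrist"); C2,i2=shot("scene")
cv2.imwrite("pics/w4.png",np.hstack([cv2.resize(im,(400,300))[...,::-1],cv2.resize(i2[150:300,220:420],(400,300),interpolation=2)[...,::-1]]))
```

```text
[-8.20775357  1.15219202 25.23600649] [ 0.5852417  -0.07217229 -0.01487349]
```

View pics/w4.png

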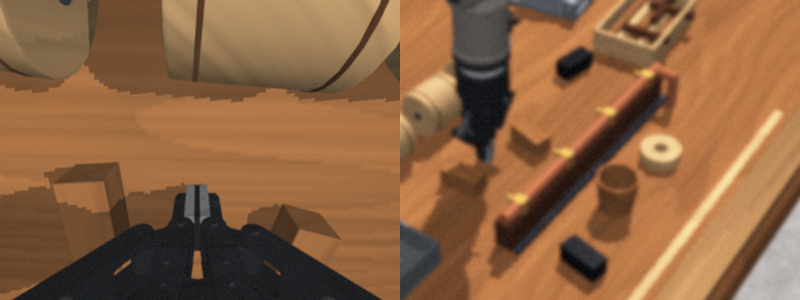

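The bench contact at reported z = -0.0149 shows the fingertips sit 14.5 mm behind the reported TCP, not 19 mm ahead, so the first grasp closed above the block. I'll plan with that offset from here.

Emit:
apply_moves --travel '[[-2.5,0,0],[-2.5,0,0],[-2.5,-1,0],[0,-2,0],[0,-2,0],[0,-0.8,0],[0,-0.2,0],[0,0,0]]' --turn '[[0,0,0],[0,0,0],[0,0,0],[0,0,0],[0,0,0],[0,0,0],[0,0,0],[0,0,0]]' --grip '[1,1,0.3,0.3,0.3,0.3,0.3,0.3]'

```text
t: 7.23
eef_pos: [0.5877, -0.1321, 0.0641]
tool_rot: [0.706, -0.008, 0.708, 0.013]
contact_force: [0.7, 0.7, 0.5]
gripper_width: 0.699
```

Run:
```python
from h import *
plan([.589,-.132,-.010],ya=[-.042,.999,0])
```

```text
t 7.23 pos [ 0.5877 -0.1321  0.0641] x [-0.002  0.006 -1.   ] y [-0.03   1.     0.006] z [ 1.     0.03  -0.002] w 0.699
 travel cm [ 7.41 -0.03  0.14]  turn [-0.012 -0.002 -0.006]  minrows 2
```

Emit:
apply_moves --travel '[[2.5,0,0],[2.5,0,0],[1.5,0,0],[0.6,0,0],[0.3,0,0],[0,0,0],[0,0,0],[0,0,0]]' --turn '[[0,0,0],[0,0,0],[0,0,0],[0,0,0],[0,0,0],[0,0,0],[0,0,0],[0,0,0]]' --grip '[0.3,0.3,0.3,0.3,0.3,1,1,1]' --newtons 40

```text
t: 7.9
eef_pos: [0.5882, -0.1243, -0.0135]
tool_rot: [0.706, -0.009, 0.708, 0.016]
contact_force: [1.3, -1.1, -0.5]
gripper_width: 0.321
```

Emit:
apply_moves --travel '[[0,0,0],[0,0,0],[-3,0,0],[-3,0,0],[-3,0,0],[0,0,0]]' --turn '[[0,0,0],[0,0,0],[0,0,0],[0,0,0],[0,0,0],[0,0,0]]' --grip '[1,1,1,1,1,1]'

```text
t: 8.4
eef_pos: [0.5887, -0.1251, 0.0813]
tool_rot: [0.706, -0.009, 0.708, 0.016]
contact_force: [0.9, -0.3, 0.6]
gripper_width: 0.321
```

Run:
```python
from h import *
plan([.598,-.375,.09],ya=[0,1,0])
```

```text
t 8.4 pos [ 0.5887 -0.1251  0.0813] x [-0.003  0.01  -1.   ] y [-0.035  0.999  0.011] z [ 0.999  0.035 -0.003] w 0.321
 travel cm [ -1.14 -24.99   0.05]  turn [ 0.035 -0.003 -0.01 ]  minrows 6
```

Emit:
apply_moves --travel '[[0,-3.6,0],[0,-3.6,0],[0,-3.6,0],[0,-3.6,0],[0,-3.6,0],[0,-3.6,0],[0,-2.5,0],[0,-0.8,0]]' --turn '[[0.02,0,0],[0.02,0,0],[0,0,0],[0,0,0],[0,0,0],[0,0,0],[0,0,0],[0,0,0]]' --grip '[1,1,1,1,1,1,1,1]'

```text
t: 9.07
eef_pos: [0.5962, -0.3778, 0.083]
tool_rot: [0.71, 0.002, 0.704, 0.007]
contact_force: [-0.2, -0.3, 0.1]
gripper_width: 0.323
```

Emit:
apply_moves --travel '[[2.5,0,0],[2.5,0,0],[2,0,0],[0.5,0,0],[0,0,0]]' --turn '[[0,0,0],[0,0,0],[0,0,0],[0,0,0],[0,0,0]]' --grip '[1,1,1,1,1]'

```text
t: 9.48
eef_pos: [0.5973, -0.3819, 0.0079]
tool_rot: [0.712, 0.003, 0.702, 0.003]
contact_force: [-0.2, -0.3, -0.2]
gripper_width: 0.317
```

Lower a bit, release, rise and go to A (0.617, -0.008; axis yaw about -0.2).

Emit:
apply_moves --travel '[[0.4,0,0],[0.5,0,0],[0.2,0,0],[0,0,0],[0,0,0],[-2,0,0],[-3,0,0],[-3,0,0]]' --turn '[[0,0,0],[0,0,0],[0,0,0],[0,0,0],[0,0,0],[0,0,0],[0,0,0],[0,0,0]]' --grip '[1,1,1,0.45,0.45,0.45,0.45,0.45]'

```text
t: 10.15
eef_pos: [0.5958, -0.3778, 0.0761]
tool_rot: [0.71, 0.004, 0.704, 0.006]
contact_force: [0.6, -1.1, -0.3]
gripper_width: 0.553
```

Emit:
apply_moves --travel '[[-1,3.6,0.2],[-1,3.8,0.2],[0,3.8,0.2],[0,3.8,0.2],[0,3.8,0.2],[0,3.8,0.2],[0,3.8,0.2],[0,3.8,0.2]]' --turn '[[0,0,0],[0,0,0],[0,0,0],[0,0,0],[0,0,0],[0,0,0],[0,0,0],[0,0,0]]' --grip '[0.3,0.3,0.3,0.3,0.3,0.3,0.3,0.3]'

```text
t: 10.82
eef_pos: [0.6178, -0.0841, 0.1156]
tool_rot: [0.719, 0.005, 0.695, -0.007]
contact_force: [0.8, -0.4, 0.1]
gripper_width: 0.702
```

Run:
```python
from h import *
C,im=shot("wrist")
for m in eyes.masks_of("offcut1","wrist"):
        ys,xs=np.nonzero(m["region"]); print("w",round(m["score"],2),np.round(m["rect"]),len(xs),ray(C,(xs.mean(),ys.mean()),.022).round(3),im[m["region"]].mean(0).round())
plan([.617,-.008,-.010],ya=[.201,.98,0])
```

```text
w 0.93 [337. 154. 407. 243.] 3553 [ 0.618 -0.009  0.022] [140.  95.  58.]
w 0.72 [196. 344. 215. 391.] 609 [ 0.784 -0.153  0.022] [31. 28. 27.]
w 0.54 [289. 339. 351. 397.] 2308 [ 0.789 -0.046  0.022] [97. 67. 42.]
w 0.4 [ 57.   2. 212.  48.] 5131 [ 0.491 -0.167  0.022] [119.  95.  67.]
t 10.92 pos [ 0.6191 -0.0756  0.1149] x [ 0.034  0.002 -0.999] y [0.006 1.    0.002] z [ 0.999 -0.006  0.034] w 0.699
 travel cm [12.49  6.73 -0.68]  turn [ 0.196  0.034 -0.006]  minrows 4
```

Emit:
apply_moves --travel '[[1,2,-0.1],[1,2,-0.1],[1,1.8,-0.1],[1,0.7,-0.1],[0.5,0.2,0],[0,0,0]]' --turn '[[0.05,0.01,0],[0.05,0.01,0],[0.05,0.01,0],[0.05,0.01,0],[0,0,0],[0,0,0]]' --grip '[0.3,0.3,0.3,0.3,0.3,0.3]'

```text
t: 11.42
eef_pos: [0.6244, -0.003, 0.0738]
tool_rot: [0.704, 0.076, 0.703, -0.07]
contact_force: [-0.2, 0.0, -0.1]
gripper_width: 0.7
```

Run:
```python
from h import *
plan([.617,-.008,-.010],ya=[.201,.98,0])
```

```text
t 11.42 pos [ 0.6244 -0.003   0.0738] x [ 0.003  0.008 -1.   ] y [0.206 0.978 0.009] z [ 0.978 -0.206  0.001] w 0.7
 travel cm [ 8.38 -0.72 -0.63]  turn [-0.006  0.001 -0.009]  minrows 3
```

Emit:
apply_moves --travel '[[2.5,-0.4,-0.3],[2.5,-0.4,-0.3],[2.2,-0.1,-0.1],[0.7,0,0],[0.3,0,0],[0,0,0],[0,0,0],[0,0,0]]' --turn '[[0,0,0],[0,0,0],[0,0,0],[0,0,0],[0,0,0],[0,0,0],[0,0,0],[0,0,0]]' --grip '[0.3,0.3,0.3,0.3,0.3,1,1,1]'

```text
t: 12.08
eef_pos: [0.6221, -0.0168, -0.0027]
tool_rot: [0.709, 0.076, 0.698, -0.069]
contact_force: [0.3, 0.4, -1.4]
gripper_width: 0.317
```

Emit:
apply_moves --travel '[[0,0,0],[0,0,0],[-3,0,0],[-3,0,0],[-3,0,0],[0,0,0]]' --turn '[[0,0,0],[0,0,0],[0,0,0],[0,0,0],[0,0,0],[0,0,0]]' --grip '[1,1,1,1,1,1]'

```text
t: 12.58
eef_pos: [0.6215, -0.0175, 0.093]
tool_rot: [0.71, 0.075, 0.697, -0.069]
contact_force: [0.3, -1.4, 0.1]
gripper_width: 0.315
```

Run:
```python
from h import *
plan([.598,-.315,.085],ya=[0,1,0])
```

```text
t 12.58 pos [ 0.6215 -0.0175  0.093 ] x [ 0.019  0.007 -1.   ] y [0.203 0.979 0.01 ] z [ 0.979 -0.203  0.017] w 0.315
 travel cm [  0.56 -29.61   3.72]  turn [-0.204  0.018 -0.009]  minrows 8
```

Emit:
apply_moves --travel '[[0,-0.5,0],[0,-3,0.3],[0,-3.7,-0.4],[0,-3.7,-0.4],[0,-3.7,-0.4],[0,-3.7,-0.4],[0,-3.7,-0.4],[0,-3.7,-0.4]]' --turn '[[-0.1,0.01,0],[-0.1,0.01,0],[0,0,0],[0,0,0],[0,0,0],[0,0,0],[0,0,0],[0,0,0]]' --grip '[1,1,1,1,1,1,1,1]'

```text
t: 13.25
eef_pos: [0.6072, -0.268, 0.0945]
tool_rot: [0.711, -0.005, 0.703, 0.017]
contact_force: [1.3, -0.6, 0.3]
gripper_width: 0.318
```

Run:
```python
from h import *
plan([.598,-.315,.003],ya=[0,1,0])
```

```text
t 13.25 pos [ 0.6072 -0.268   0.0945] x [ 0.012  0.017 -1.   ] y [-0.033  0.999  0.017] z [0.999 0.032 0.012] w 0.318
 travel cm [ 9.05 -4.83 -1.18]  turn [ 0.032  0.012 -0.017]  minrows 3
```

Emit:
apply_moves --travel '[[0,-2,-0.5],[0,-1.7,-0.4],[1.5,-0.8,-0.2],[2.5,-0.1,0],[2.5,0,0],[1.5,0,0],[0.5,0,0],[0,0,0]]' --turn '[[0.02,0.01,0],[0.01,0,0],[0,0,0],[0,0,0],[0,0,0],[0,0,0],[0,0,0],[0,0,0]]' --grip '[1,1,1,1,1,1,1,1]'

```text
t: 13.92
eef_pos: [0.5934, -0.3283, 0.0039]
tool_rot: [0.709, 0.007, 0.705, -0.001]
contact_force: [0.0, -0.3, -0.6]
gripper_width: 0.316
```

Emit:
apply_moves --travel '[[0,0,0],[0,0,0],[-2,0,0],[-3.5,0,0],[-4,0,0],[-4,0,0],[-4,2.5,-2],[-2,3,-2]]' --turn '[[0,0,0],[0,0,0],[0,0,0],[0,0,0],[0,0,0],[0,0,0],[0,0,0],[0,0,0]]' --grip '[0.58,0.58,0.58,0.58,0.58,0.58,0.58,0.58]'

```text
t: 14.58
eef_pos: [0.5588, -0.2804, 0.1974]
tool_rot: [0.709, 0.006, 0.705, -0.001]
contact_force: [0.6, 0.3, 0.9]
gripper_width: 0.419
```

Emit:
apply_moves --travel '[[0,3.5,-2],[0,3.5,-2],[0,3.5,-2],[0,3.5,-2],[0,3.5,-2],[0,3.5,-1.5],[0,0,0]]' --turn '[[0,0,0],[0,0,0],[0,0,0],[0,0,0],[0,0,0],[0,0,0],[0,0,0]]' --grip '[0.58,0.58,0.58,0.58,0.58,0.58,0.58]'

```text
t: 15.17
eef_pos: [0.4452, -0.0597, 0.2118]
tool_rot: [0.72, 0.006, 0.694, 0.0]
contact_force: [-0.0, 0.1, 0.4]
gripper_width: 0.423
```

Run:
```python
from h import *
plan([.42,-.16,.1],ya=[0,1,0])
C,im=shot("wrist"); C2,i2=shot("top"); 
for cn,CC in(("wrist",C),("top",C2)):
  for m in eyes.masks_of("offcut1",cn):
        ys,xs=np.nonzero(m["region"]); print(cn,round(m["score"],2),np.round(m["rect"]),len(xs),ray(CC,(xs.mean(),ys.mean()),.022).round(3))
a=cv2.resize(im,(480,360)); 
b=cv2.resize(i2[140:280,320:440],(309,360),interpolation=2)
cv2.imwrite("pics/w5.png",np.hstack([a,b])[...,::-1])
```

```text
t 15.17 pos [ 0.4452 -0.0597  0.2118] x [ 0.037  0.008 -0.999] y [0.007 1.    0.009] z [ 0.999 -0.008  0.037] w 0.423
 travel cm [ 10.99 -10.14  -2.85]  turn [-0.008  0.037 -0.008]  minrows 4
wrist 0.96 [  0. 268.  37. 323.] 1717 [ 0.603 -0.373  0.022]
wrist 0.84 [443. 251. 508. 290.] 1775 [0.573 0.18  0.022]
wrist 0.65 [ 28. 267.  76. 316.] 1864 [ 0.594 -0.327  0.022]
top 0.58 [228. 212. 248. 222.] 127 [0.577 0.187 0.022]
top 0.51 [391. 202. 401. 216.] 128 [ 0.602 -0.375  0.022]
top 0.43 [374. 200. 384. 221.] 157 [ 0.592 -0.322  0.022]
top 0.3 [361. 191. 410. 224.] 1183 [ 0.603 -0.347  0.022]
top 0.28 [331. 237. 342. 260.] 211 [ 0.468 -0.173  0.022]
```

View pics/w5.png

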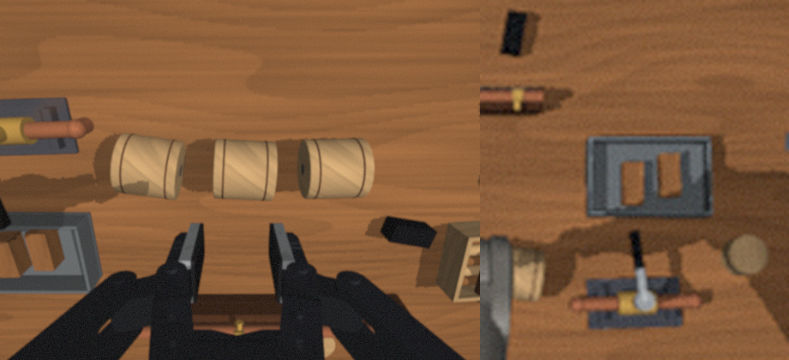

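Run:
```python
from h import *
C=cam("wrist"); g=lambda u,v,z:ray(C,(u/480*560,v/360*420),z)
for m in eyes.masks_of("roller1","wrist"):
    if m["score"]<.3: continue
    r=cv2.minAreaRect(np.argwhere(m["region"])[:,::-1].astype(np.float32)); ys,xs=np.nonzero(m["region"])
    print(round(m["score"],2),[np.round(i,1) for i in r],ray(C,r[0],.045).round(3))
for L,Rr in (((116,162),(183,170)),((214,170),(277,169)),((302,169),(373,167))):
    a,b=g(*L,.045),g(*Rr,.045); print(((a+b)/2).round(3),(b-a).round(3))
print("fence top front edge", g(200,296,.045).round(3), g(290,296,.045).round(3))
plan([.40,-.163,.1],ya=[0,1,0])
```

```text
0.78 [array([172.1, 193.9]), array([86. , 72.7]), np.float64(6.3)] [ 0.468 -0.17   0.045]
0.66 [array([391.1, 196. ]), array([69.5, 90.1]), np.float64(88.6)] [0.474 0.051 0.045]
0.62 [array([285.8, 197.8]), array([74.6, 70.6]), np.float64(1.3)] [ 0.474 -0.055  0.045]
[ 0.468 -0.167  0.045] [0.011 0.077 0.   ]
[ 0.474 -0.055  0.045] [0.    0.074 0.   ]
[0.474 0.054 0.045] [-0.001  0.084  0.   ]
fence top front edge [ 0.664 -0.12   0.045] [0.667 0.008 0.045]
t 15.42 pos [ 0.4484 -0.0674  0.2118] x [ 0.038  0.004 -0.999] y [0.017 1.    0.005] z [ 0.999 -0.017  0.038] w 0.42
 travel cm [10.95 -9.69 -5.1 ]  turn [-0.017  0.038 -0.004]  minrows 4
```

Emit:
apply_moves --travel '[[0,-2,-1],[0,-2,-1],[1,-2,-1],[2,-2,-1],[2,-1.5,-0.8],[2,-0.5,-0.4],[2,0,0],[0,0,0]]' --turn '[[0,0.02,0],[0,0.02,0],[-0.02,0,0],[0,0,0],[0,0,0],[0,0,0],[0,0,0],[0,0,0]]' --grip '[0.6,0.6,0.6,0.6,0.6,0.6,0.6,0.6]'

```text
t: 16.08
eef_pos: [0.3987, -0.1841, 0.1206]
tool_rot: [0.709, 0.004, 0.705, -0.007]
contact_force: [-0.7, 0.1, -0.5]
gripper_width: 0.399
```

Run:
```python
from h import *
plan([.40,-.163,.018],ya=[0,1,0])
```

```text
t 16.08 pos [ 0.3987 -0.1841  0.1206] x [ 0.006 -0.003 -1.   ] y [ 0.016  1.    -0.003] z [ 1.    -0.016  0.006] w 0.399
 travel cm [10.25  2.15  0.04]  turn [-0.016  0.006  0.003]  minrows 3
```

Emit:
apply_moves --travel '[[1.5,0.7,0],[2.5,0.7,0],[2.5,0.6,0],[2,0.2,0],[1,0,0],[0.5,0,0],[0,0,0]]' --turn '[[-0.01,0,0],[-0.01,0,0],[0,0,0],[0,0,0],[0,0,0],[0,0,0],[0,0,0]]' --grip '[0.6,0.6,0.6,0.6,0.6,0.6,0.6]'

```text
t: 16.67
eef_pos: [0.4064, -0.171, 0.0206]
tool_rot: [0.711, -0.0, 0.703, -0.006]
contact_force: [0.8, -0.0, 0.8]
gripper_width: 0.4
```

Run:
```python
from h import *
plan([.61,-.163,.018],ya=[0,1,0])
C,im=shot("wrist"); cv2.imwrite("pics/w6.png",cv2.resize(im,(560,420))[...,::-1])
```

```text
t 16.67 pos [ 0.4064 -0.171   0.0206] x [ 0.012 -0.009 -1.   ] y [ 0.008  1.    -0.009] z [ 1.    -0.008  0.012] w 0.4
 travel cm [ 0.51  0.96 20.35]  turn [-0.008  0.012  0.009]  minrows 5
```

View pics/w6.png

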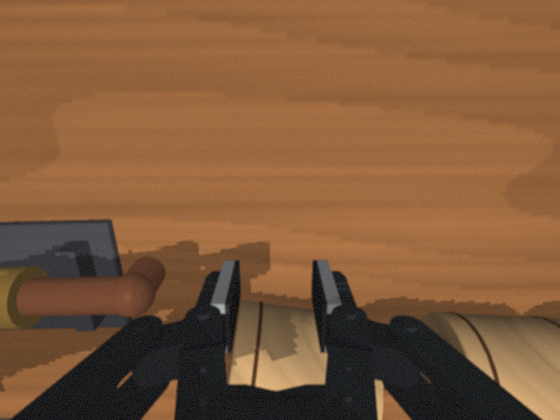

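Emit:
apply_moves --travel '[[0,0.4,0],[0,0.4,0],[0,0.2,0.3],[0,0,0.6],[0,0,0.7],[0,0,0.7],[0,0,0.7],[0,0,0.7]]' --turn '[[-0.01,0,0],[0,0.01,0],[0,0,0],[0,0,0],[0,0,0],[0,0,0],[0,0,0],[0,0,0]]' --grip '[0.6,0.6,0.6,0.6,0.6,0.6,0.6,0.6]'

```text
t: 17.38
eef_pos: [0.4501, -0.1609, 0.0258]
tool_rot: [0.71, -0.004, 0.704, -0.003]
contact_force: [-0.8, 0.1, 0.2]
gripper_width: 0.401
```

Emit:
apply_moves --travel '[[0,0,0.7],[0,0,0.7],[0,0,0.7],[0,0,0.7],[0,0,0.7],[0,0,0.7],[0,0,0.7],[0,0,0.7]]' --turn '[[0,0,0],[0,0,0],[0,0,0],[0,0,0],[0,0,0],[0,0,0],[0,0,0],[0,0,0]]' --grip '[0.6,0.6,0.6,0.6,0.6,0.6,0.6,0.6]'

```text
t: 18.05
eef_pos: [0.5129, -0.1609, 0.026]
tool_rot: [0.71, -0.004, 0.704, -0.003]
contact_force: [-0.8, -0.6, 0.8]
gripper_width: 0.402
```

Run:
```python
from h import *
plan([.61,-.163,.018],ya=[0,1,0])
C,im=shot("top")
for m in eyes.masks_of("roller1","top"):
    r=cv2.minAreaRect(np.argwhere(m["region"])[:,::-1].astype(np.float32)); print(round(m["score"],2),[np.round(i,1) for i in r],ray(C,r[0],.05).round(3))
```

```text
t 18.05 pos [ 0.5129 -0.1609  0.026 ] x [ 0.009 -0.01  -1.   ] y [-0.002  1.    -0.01 ] z [1.    0.003 0.009] w 0.402
 travel cm [ 0.89 -0.23  9.7 ]  turn [0.003 0.009 0.01 ]  minrows 3
0.96 [array([301.5, 244. ]), array([20., 19.]), np.float64(90.0)] [ 0.474 -0.044  0.05 ]
0.74 [array([271.5, 244.5]), array([19., 19.]), np.float64(90.0)] [0.473 0.061 0.05 ]
0.29 [array([152. , 209.5]), array([23.7, 16.1]), np.float64(26.6)] [0.602 0.487 0.05 ]
```

Emit:
apply_moves --travel '[[0.1,0,0.5],[0.1,0,0.5],[0.1,0,0.5],[0,0,0.5],[0,0,0.5],[0,0,0.5],[0,0,0.5],[0,0,0.5]]' --turn '[[0,0,0],[0,0,0],[0,0,0],[0,0,0],[0,0,0],[0,0,0],[0,0,0],[0,0,0]]' --grip '[0.6,0.6,0.6,0.6,0.6,0.6,0.6,0.6]'

```text
t: 18.82
eef_pos: [0.5558, -0.1608, 0.0227]
tool_rot: [0.71, -0.004, 0.704, -0.003]
contact_force: [0.3, 0.1, -0.0]
gripper_width: 0.405
```

Emit:
apply_moves --travel '[[0,0,0.5],[0,0,0.5],[0,0,0.5],[0,0,0.5],[0,0,0.5],[0,0,0.5]]' --turn '[[0,0,0],[0,0,0],[0,0,0],[0,0,0],[0,0,0],[0,0,0]]' --grip '[0.6,0.6,0.6,0.6,0.6,0.6]'

```text
t: 19.32
eef_pos: [0.5891, -0.1607, 0.023]
tool_rot: [0.71, -0.004, 0.704, -0.003]
contact_force: [-0.6, 0.5, 0.3]
gripper_width: 0.398
```

Emit:
apply_moves --travel '[[0,0,0.3],[0,0,0.3],[0,0,0.3]]' --turn '[[0,0,0],[0,0,0],[0,0,0]]' --grip '[0.6,0.6,0.6]'

```text
t: 19.57
eef_pos: [0.5997, -0.1605, 0.023]
tool_rot: [0.71, -0.004, 0.704, -0.002]
contact_force: [0.2, -0.6, -0.8]
gripper_width: 0.401
```

Emit:
apply_moves --travel '[[0,0,0.3],[0,0,0.3],[0,0,0.3]]' --turn '[[0,0,0],[0,0,0],[0,0,0]]' --grip '[0.6,0.6,0.6]'

```text
t: 19.82
eef_pos: [0.6092, -0.1605, 0.023]
tool_rot: [0.71, -0.004, 0.704, -0.002]
contact_force: [-5.3, -1.0, 3.2]
gripper_width: 0.4
```

Emit:
apply_moves --travel '[[0,0,0.2],[0,0,0.2]]' --turn '[[0,0,0],[0,0,0]]' --grip '[0.6,0.6]'

```text
t: 19.98
eef_pos: [0.6091, -0.1607, 0.0227]
tool_rot: [0.707, -0.003, 0.707, -0.002]
contact_force: [-7.8, 1.9, 9.6]
gripper_width: 0.394
```

Emit:
apply_moves --travel '[[0,0,0.2],[0,0,0.2]]' --turn '[[0,0,0],[0,0,0]]' --grip '[0.6,0.6]'

```text
t: 20.15
eef_pos: [0.6088, -0.1608, 0.0227]
tool_rot: [0.704, -0.001, 0.71, -0.002]
contact_force: [-5.3, 1.9, 7.8]
gripper_width: 0.4
```

Emit:
apply_moves --travel '[[0,0,-0.4],[0,0,-1],[-1,0,-2],[-3,0,-2],[-3.5,0,-2],[-3,2,-2.5],[0,2.5,-3],[0,2.5,-3]]' --turn '[[0,0,0],[0,0,0],[0,0,0],[0,0,0],[0,0,0],[0,0,0],[0,0,0],[0,0,0]]' --grip '[0.6,0.6,0.6,0.6,0.6,0.6,0.6,0.6]'

```text
t: 20.82
eef_pos: [0.4487, -0.095, 0.1285]
tool_rot: [0.705, 0.0, 0.709, -0.006]
contact_force: [0.1, 1.5, 0.4]
gripper_width: 0.401
```

Emit:
apply_moves --travel '[[0,2,-2.5],[0,1,-1],[0,0.5,0],[0,0,0]]' --turn '[[0,0,0],[0,0,0],[0,0,0],[0,0,0]]' --grip '[0.6,0.6,0.6,0.6]'

```text
t: 21.15
eef_pos: [0.4041, -0.0542, 0.1282]
tool_rot: [0.705, 0.001, 0.709, -0.002]
contact_force: [1.0, -0.4, 0.1]
gripper_width: 0.401
```

Run:
```python
from h import *
plan([.41,-.046,.03],ya=[0,1,0])
C,im=shot("top")
for m in eyes.masks_of("roller1","top"):
    r=cv2.minAreaRect(np.argwhere(m["region"])[:,::-1].astype(np.float32)); print(round(m["score"],2),[np.round(i,1) for i in r],ray(C,r[0],.05).round(3))
```

```text
t 21.15 pos [ 0.4041 -0.0542  0.1282] x [-0.006 -0.001 -1.   ] y [ 0.004  1.    -0.001] z [ 1.    -0.004 -0.006] w 0.401
 travel cm [9.82 0.84 0.64]  turn [-0.004 -0.006  0.001]  minrows 3
0.9 [array([271. , 244.5]), array([19., 20.]), np.float64(90.0)] [0.473 0.063 0.05 ]
0.83 [array([339.6, 193.3]), array([21.1, 20.7]), np.float64(7.1)] [ 0.653 -0.183  0.05 ]
0.65 [array([301.6, 238.6]), array([19.5,  9.2]), np.float64(7.1)] [ 0.493 -0.045  0.05 ]
```

Emit:
apply_moves --travel '[[1.5,0.3,0],[2,0.3,0],[2,0.2,0],[2,0,0],[1,0,0],[0.5,0,0],[0.3,0,0],[0,0,0]]' --turn '[[0,0,0],[0,0,0],[0,0,0],[0,0,0],[0,0,0],[0,0,0],[0,0,0],[0,0,0]]' --grip '[0.6,0.6,0.6,0.6,0.6,0.6,0.6,0.6]'

```text
t: 21.92
eef_pos: [0.4175, -0.0561, 0.0314]
tool_rot: [0.709, 0.002, 0.705, -0.008]
contact_force: [-0.1, -0.1, 0.4]
gripper_width: 0.401
```

Run:
```python
from h import *
plan([.61,-.046,.02],ya=[0,1,0])
C,im=shot("wrist"); i2=shot("top")[1]
cv2.imwrite("pics/w7.png",np.hstack([cv2.resize(im,(400,300)),cv2.resize(i2[160:270,240:387],(400,300),interpolation=2)])[...,::-1])
```

```text
t 21.92 pos [ 0.4175 -0.0561  0.0314] x [ 0.005 -0.009 -1.   ] y [ 0.015  1.    -0.009] z [ 1.    -0.015  0.005] w 0.401
 travel cm [ 1.23  1.31 19.22]  turn [-0.015  0.005  0.009]  minrows 5
```

View pics/w7.png

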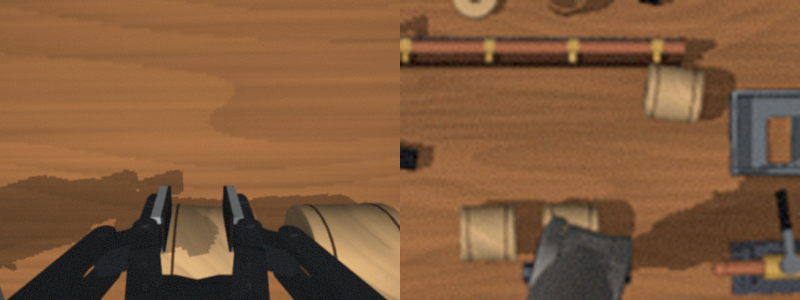

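Emit:
apply_moves --travel '[[0,0.4,0],[0.2,0.4,0],[0.2,0.3,0.3],[0.3,0,0.5],[0.2,0,0.6],[0,0,0.6],[0,0,0.6],[0,0,0.6]]' --turn '[[-0.01,0,0],[-0.01,0,0],[0,0,0],[0,0,0],[0,0,0],[0,0,0],[0,0,0],[0,0,0]]' --grip '[0.6,0.6,0.6,0.6,0.6,0.6,0.6,0.6]'

```text
t: 22.68
eef_pos: [0.4271, -0.0436, 0.0224]
tool_rot: [0.694, -0.0, 0.72, 0.0]
contact_force: [0.9, -0.8, 0.1]
gripper_width: 0.405
```

Emit:
apply_moves --travel '[[0,0,0.6],[0,0,0.6],[0,0,0.6],[0,0,0.6],[0,0,0.6],[0,0,0.6],[0,0,0.6],[0,0,0.6]]' --turn '[[0,0,0],[0,0,0],[0,0,0],[0,0,0],[0,0,0],[0,0,0],[0,0,0],[0,0,0]]' --grip '[0.6,0.6,0.6,0.6,0.6,0.6,0.6,0.6]'

```text
t: 23.35
eef_pos: [0.4837, -0.0424, 0.0205]
tool_rot: [0.696, -0.001, 0.718, 0.001]
contact_force: [-0.3, -0.4, 0.1]
gripper_width: 0.397
```

Emit:
apply_moves --travel '[[0,0,0.6],[0,0,0.6],[0,0,0.6],[0,0,0.6],[0,0,0.6],[0,0,0.6],[0,0,0.6]]' --turn '[[0,0,0],[0,0,0],[0,0,0],[0,0,0],[0,0,0],[0,0,0],[0,0,0]]' --grip '[0.6,0.6,0.6,0.6,0.6,0.6,0.6]'

```text
t: 23.93
eef_pos: [0.5303, -0.0422, 0.0189]
tool_rot: [0.696, -0.001, 0.718, 0.001]
contact_force: [-0.8, -0.6, 0.3]
gripper_width: 0.398
```

Emit:
apply_moves --travel '[[0,0,0.6],[0,0,0.6],[0,0,0.6],[0,0,0.6],[0,0,0.6],[0,0,0.6],[0,0,0.6],[0,0,0.6]]' --turn '[[0,0.01,0],[0,0.01,0],[0,0.01,0],[0,0,0],[0,0,0],[0,0,0],[0,0,0],[0,0,0]]' --grip '[0.6,0.6,0.6,0.6,0.6,0.6,0.6,0.6]'

```text
t: 24.6
eef_pos: [0.5837, -0.0419, 0.0156]
tool_rot: [0.684, -0.002, 0.73, 0.001]
contact_force: [-0.5, -0.1, -0.6]
gripper_width: 0.403
```

Emit:
apply_moves --travel '[[0,0,0.3],[0,0,0.3],[0,0,0.3],[0,0,0.3]]' --turn '[[0,0,0],[0,0,0],[0,0,0],[0,0,0]]' --grip '[0.6,0.6,0.6,0.6]'

```text
t: 24.93
eef_pos: [0.5975, -0.0419, 0.0146]
tool_rot: [0.684, -0.002, 0.73, 0.001]
contact_force: [0.3, -0.6, -0.4]
gripper_width: 0.403
```

Emit:
apply_moves --travel '[[0,0,0.2],[0,0,0.2],[0,0,0.2]]' --turn '[[0,0,0],[0,0,0],[0,0,0]]' --grip '[0.6,0.6,0.6]'

```text
t: 25.18
eef_pos: [0.6039, -0.0419, 0.0142]
tool_rot: [0.684, -0.002, 0.73, 0.001]
contact_force: [0.4, -0.9, 0.2]
gripper_width: 0.397
```

Emit:
apply_moves --travel '[[0,0,0.2],[0,0,0.2],[0,0,0.2],[0,0,0.2]]' --turn '[[0,0,0],[0,0,0],[0,0,0],[0,0,0]]' --grip '[0.6,0.6,0.6,0.6]'

```text
t: 25.52
eef_pos: [0.6107, -0.042, 0.0136]
tool_rot: [0.682, -0.001, 0.731, 0.001]
contact_force: [-9.3, -0.3, 8.6]
gripper_width: 0.399
```

Emit:
apply_moves --travel '[[0,0,0.2],[0,0,0.2],[0,0,0.2]]' --turn '[[0,0,0],[0,0,0],[0,0,0]]' --grip '[0.6,0.6,0.6]'

```text
t: 25.77
eef_pos: [0.6102, -0.0425, 0.0128]
tool_rot: [0.677, 0.0, 0.736, 0.001]
contact_force: [-6.3, 0.1, 5.5]
gripper_width: 0.4
```

Run:
```python
from h import *
plan([.4,.062,.12],ya=[0,1,0])
```

```text
t 25.77 pos [ 0.6102 -0.0425  0.0128] x [-0.083  0.001 -0.997] y [-0.001  1.     0.002] z [ 0.997  0.001 -0.083] w 0.4
 travel cm [ -8.93  10.49 -21.82]  turn [ 0.001 -0.083 -0.001]  minrows 7
```

Emit:
apply_moves --travel '[[0,0,-0.4],[0,0,-1],[-1,0,-2],[-3,0,-2],[-3.5,0,-2],[-3,1.5,-2.5],[0,2.5,-3],[0,2.5,-3]]' --turn '[[0,0,0],[0,0,0],[0,-0.03,0],[0,-0.03,0],[0,-0.03,0],[0,0,0],[0,0,0],[0,0,0]]' --grip '[0.6,0.6,0.6,0.6,0.6,0.6,0.6,0.6]'

```text
t: 26.43
eef_pos: [0.451, 0.018, 0.1222]
tool_rot: [0.713, 0.003, 0.701, -0.002]
contact_force: [0.8, 1.2, -0.2]
gripper_width: 0.399
```

Emit:
apply_moves --travel '[[0,2.3,-2.5],[0,0.7,-1.4],[0,0.2,0],[0,0,0]]' --turn '[[0,0,0],[0,0,0],[0,0,0],[0,0,0]]' --grip '[0.6,0.6,0.6,0.6]'

```text
t: 26.77
eef_pos: [0.4022, 0.0556, 0.122]
tool_rot: [0.713, 0.003, 0.701, 0.003]
contact_force: [2.0, -0.3, -0.2]
gripper_width: 0.399
```

Run:
```python
from h import *
plan([.41,.061,.03],ya=[0,1,0])
```

```text
t 26.77 pos [0.4022 0.0556 0.122 ] x [ 0.016  0.008 -1.   ] y [-0.001  1.     0.008] z [1.    0.    0.016] w 0.399
 travel cm [9.21 0.47 0.63]  turn [ 0.001  0.016 -0.008]  minrows 3
```

Emit:
apply_moves --travel '[[1.5,0.2,0],[2,0.2,0],[2,0.2,0],[2,0.1,0],[1,0.1,0],[0.5,0.1,0],[0.3,0,0],[0,0,0]]' --turn '[[0,0,0],[0,0,0],[0,0,0],[0,0,0],[0,0,0],[0,0,0],[0,0,0],[0,0,0]]' --grip '[0.6,0.6,0.6,0.6,0.6,0.6,0.6,0.6]'

```text
t: 27.43
eef_pos: [0.4143, 0.0616, 0.0265]
tool_rot: [0.718, 0.005, 0.697, 0.001]
contact_force: [-0.0, -0.1, 0.6]
gripper_width: 0.394
```

Run:
```python
from h import *
plan([.61,.061,.02],ya=[0,1,0])
```

```text
t 27.43 pos [0.4143 0.0616 0.0265] x [ 0.03   0.008 -1.   ] y [0.006 1.    0.009] z [ 1.    -0.006  0.03 ] w 0.394
 travel cm [ 1.23  0.05 19.54]  turn [-0.006  0.03  -0.008]  minrows 5
```

Emit:
apply_moves --travel '[[0.2,0,0.3],[0.3,0,0.6],[0.3,0,0.6],[0.2,0,0.6],[0,0,0.6],[0,0,0.6],[0,0,0.6],[0,0,0.6]]' --turn '[[0,0.015,0],[0,0.015,0],[0,0,0],[0,0,0],[0,0,0],[0,0,0],[0,0,0],[0,0,0]]' --grip '[0.6,0.6,0.6,0.6,0.6,0.6,0.6,0.6]'

```text
t: 28.1
eef_pos: [0.4666, 0.0612, 0.018]
tool_rot: [0.708, 0.006, 0.707, 0.001]
contact_force: [0.4, -0.0, 0.0]
gripper_width: 0.402
```

Emit:
apply_moves --travel '[[0,0,0.6],[0,0,0.6],[0,0,0.6],[0,0,0.6],[0,0,0.6],[0,0,0.6],[0,0,0.6],[0,0,0.6]]' --turn '[[0,0,0],[0,0,0],[0,0,0],[0,0,0],[0,0,0],[0,0,0],[0,0,0],[0,0,0]]' --grip '[0.6,0.6,0.6,0.6,0.6,0.6,0.6,0.6]'

```text
t: 28.77
eef_pos: [0.5199, 0.061, 0.0184]
tool_rot: [0.708, 0.006, 0.706, 0.001]
contact_force: [0.9, -0.5, -0.2]
gripper_width: 0.404
```

Emit:
apply_moves --travel '[[0,0,0.6],[0,0,0.6],[0,0,0.6],[0,0,0.6],[0,0,0.6],[0,0,0.6],[0,0,0.6],[0,0,0.6]]' --turn '[[0,0,0],[0,0,0],[0,0,0],[0,0,0],[0,0,0],[0,0,0],[0,0,0],[0,0,0]]' --grip '[0.6,0.6,0.6,0.6,0.6,0.6,0.6,0.6]'

```text
t: 29.43
eef_pos: [0.573, 0.0606, 0.0183]
tool_rot: [0.708, 0.006, 0.707, 0.001]
contact_force: [-0.9, -0.1, 0.1]
gripper_width: 0.404
```

Emit:
apply_moves --travel '[[0,0,0.4],[0,0,0.4],[0,0,0.4],[0,0,0.4],[0,0,0.3]]' --turn '[[0,0,0],[0,0,0],[0,0,0],[0,0,0],[0,0,0]]' --grip '[0.6,0.6,0.6,0.6,0.6]'

```text
t: 29.85
eef_pos: [0.5948, 0.0604, 0.0182]
tool_rot: [0.708, 0.006, 0.706, 0.001]
contact_force: [-0.1, -0.1, 0.7]
gripper_width: 0.404
```

Emit:
apply_moves --travel '[[0,0,0.25],[0,0,0.25],[0,0,0.25],[0,0,0.25]]' --turn '[[0,0,0],[0,0,0],[0,0,0],[0,0,0]]' --grip '[0.6,0.6,0.6,0.6]'

```text
t: 30.18
eef_pos: [0.6056, 0.0604, 0.0181]
tool_rot: [0.708, 0.006, 0.707, 0.001]
contact_force: [-0.0, -0.1, 0.8]
gripper_width: 0.396
```

Emit:
apply_moves --travel '[[0,0,0.25],[0,0,0.25],[0,0,0.25],[0,0,0.25]]' --turn '[[0,0,0],[0,0,0],[0,0,0],[0,0,0]]' --grip '[0.6,0.6,0.6,0.6]'

```text
t: 30.52
eef_pos: [0.6147, 0.0604, 0.0178]
tool_rot: [0.706, 0.006, 0.708, 0.001]
contact_force: [-10.0, 0.1, 8.7]
gripper_width: 0.4
```

Emit:
apply_moves --travel '[[0,0,-0.4],[0,0,-1],[-1,0,-2],[-3,0,-2],[-4,-1,-0.5],[-4,-2,0],[-3,-3,0],[-2,-3,0]]' --turn '[[0,0,0],[0,0,0],[0,0,0],[0,0,0],[0,0,0],[0,0,0],[0,0,0],[0,0,0]]' --grip '[0.6,0.6,0.6,0.6,0.6,0.3,0.3,0.3]'

```text
t: 31.18
eef_pos: [0.5454, -0.025, 0.1854]
tool_rot: [0.702, 0.001, 0.712, 0.007]
contact_force: [1.3, -0.2, -0.1]
gripper_width: 0.698
```

Emit:
apply_moves --travel '[[0,-3,0],[0,-2,0],[0,0,0],[0,0,0]]' --turn '[[0,0,0],[0,0,0],[0,0,0],[0,0,0]]' --grip '[0.3,0,0,0]'

```text
t: 31.52
eef_pos: [0.5465, -0.0846, 0.1926]
tool_rot: [0.707, 0.004, 0.707, 0.004]
contact_force: [-0.6, 0.1, -0.6]
gripper_width: 0.999
```

Run:
```python
from h import *
plan([.54,-.18,.12],ya=[0,1,0])
C,im=shot("wrist"); cv2.imwrite("pics/w8.png",cv2.resize(im,(784,588),interpolation=2)[...,::-1])
np.save("Cw8.npy",np.array([C[0],C[1],np.outer([1,1,1],C[2])]))
```

```text
t 31.52 pos [ 0.5465 -0.0846  0.1926] x [ 0.     0.012 -1.   ] y [0.001 1.    0.012] z [ 1.    -0.001  0.   ] w 0.999
 travel cm [ 7.15 -9.62 -0.64]  turn [-0.001  0.    -0.012]  minrows 3
```

View pics/w8.png

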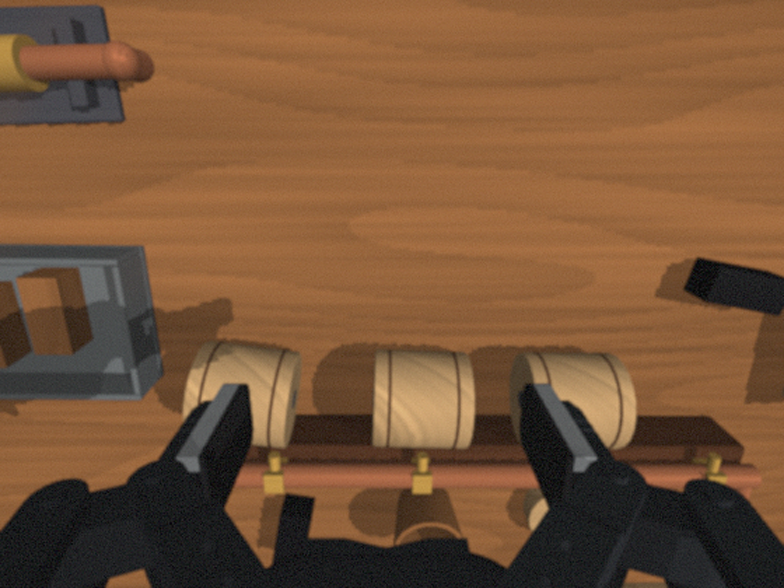

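Run:
```python
from h import *
A=np.load("Cw8.npy"); C=(A[0],A[1],A[2][0]); g=lambda u,v,z:ray(C,(u/1.4,v/1.4),z).round(3)
print("r3 c",g(244,394,.05),"back edge L/R",g(205,340,.045),g(300,350,.045))
print("r2",g(424,400,.05),g(377,348,.045),g(472,352,.045),"r1",g(572,402,.05),g(517,354,.045),g(622,352,.045))
print("fence foot",g(710,418,0),g(340,416,0),g(490,417,0)," tray", g(146,247,.04),g(160,398,.04))
plan([.562,-.208,.012],ya=[0,1,0])
```

```text
r3 c [ 0.646 -0.185  0.05 ] back edge L/R [ 0.605 -0.21   0.045] [ 0.614 -0.143  0.045]
r2 [ 0.652 -0.054  0.05 ] [ 0.612 -0.088  0.045] [ 0.616 -0.02   0.045] r1 [0.655 0.055 0.05 ] [0.618 0.012 0.045] [0.617 0.088 0.045]
fence foot [0.704 0.202 0.   ] [ 0.699 -0.121  0.   ] [0.701 0.009 0.   ]  tray [ 0.539 -0.243  0.04 ] [ 0.655 -0.251  0.04 ]
t 31.57 pos [ 0.5463 -0.0848  0.1925] x [-0.     0.011 -1.   ] y [0.001 1.    0.011] z [ 1.    -0.001 -0.   ] w 1.003
 travel cm [ 17.91 -12.52   1.58]  turn [-0.001 -0.    -0.011]  minrows 6
```

Emit:
apply_moves --travel '[[0,-3,0.3],[0,-3,0.3],[1,-3,0.2],[2,-2,0.1],[3,-0.6,0],[3,0,0],[2,0,0],[0,0,0]]' --turn '[[0,0,0],[0,0,0],[0,0,0],[0,0,0],[0,0,0],[0,0,0],[0,0,0],[0,0,0]]' --grip '[1,1,1,1,1,1,1,1]'

```text
t: 32.23
eef_pos: [0.5584, -0.1896, 0.0742]
tool_rot: [0.707, -0.001, 0.707, 0.012]
contact_force: [-0.6, -0.2, -0.3]
gripper_width: -0.001
```

Run:
```python
from h import *
plan([.562,-.206,.012],ya=[0,1,0])
```

```text
t 32.23 pos [ 0.5584 -0.1896  0.0742] x [ 0.001  0.017 -1.   ] y [-0.018  1.     0.017] z [1.    0.018 0.001] w -0.001
 travel cm [ 6.19 -1.75  0.32]  turn [ 0.018  0.001 -0.017]  minrows 2
```

Emit:
apply_moves --travel '[[1,-0.6,0],[1.5,-0.6,0],[1.5,-0.4,0],[1,-0.2,0],[0.7,0,0],[0,0,0.5],[0,0,0.7],[0,0,0.7]]' --turn '[[0.01,0,0],[0.01,0,0],[0,0,0],[0,0,0],[0,0,0],[0,0,0],[0,0,0],[0,0,0]]' --grip '[1,1,1,1,1,1,1,1]'

```text
t: 32.9
eef_pos: [0.5807, -0.2042, 0.0143]
tool_rot: [0.708, 0.006, 0.706, 0.007]
contact_force: [0.6, 0.0, -0.4]
gripper_width: -0.001
```

Emit:
apply_moves --travel '[[0,0,0.6],[0,0,0.4],[0,0,0.3],[0,0,0.3]]' --turn '[[0,0,0],[0,0,0],[0,0,0],[0,0,0]]' --grip '[1,1,1,1]'

```text
t: 33.23
eef_pos: [0.6028, -0.2037, 0.0169]
tool_rot: [0.71, 0.005, 0.704, 0.007]
contact_force: [-0.6, 1.0, 0.2]
gripper_width: -0.001
```

Emit:
apply_moves --travel '[[0,0,0.3],[0,0,0.3]]' --turn '[[0,0,0],[0,0,0]]' --grip '[1,1]'

```text
t: 33.4
eef_pos: [0.6068, -0.205, 0.017]
tool_rot: [0.709, 0.005, 0.706, 0.006]
contact_force: [-4.8, -2.8, 2.7]
gripper_width: 0.002
```

Emit:
apply_moves --travel '[[0,0,0.3],[0,0,0.4],[0,0,0.4]]' --turn '[[0,0,0],[0,0,0],[0,0,0]]' --grip '[1,1,1]'

```text
t: 33.65
eef_pos: [0.6114, -0.2077, 0.0166]
tool_rot: [0.705, 0.007, 0.71, 0.005]
contact_force: [-15.9, 1.5, 13.4]
gripper_width: -0.003
```

Emit:
apply_moves --travel '[[0,0,0.2],[0,0,0],[0,0,-0.5],[0,0,-1],[-1,0,-2],[-3,0,-2],[-4,1,-1],[-4,1,0]]' --turn '[[0,0,0],[0,0,0],[0,0,0],[0,0,0],[0,0,0],[0,0,0],[0,0,0],[0,0,0]]' --grip '[1,1,1,1,1,1,1,1]'

```text
t: 34.32
eef_pos: [0.5391, -0.1876, 0.1317]
tool_rot: [0.699, 0.009, 0.715, 0.006]
contact_force: [1.6, 0.3, 0.7]
gripper_width: 0.003
```

Emit:
apply_moves --travel '[[-3,1,0],[-1,0,0],[0,0,0],[0,0,0]]' --turn '[[0,0,0],[0,0,0],[0,0,0],[0,0,0]]' --grip '[0,0,0,0]'

```text
t: 34.65
eef_pos: [0.5423, -0.1771, 0.1814]
tool_rot: [0.704, 0.008, 0.71, 0.007]
contact_force: [-0.4, -0.9, -0.3]
gripper_width: 0.562
```

Run:
```python
from h import *
plan([.562,-.208,.012],ya=[0,1,0])
C,im=shot("wrist"); cv2.imwrite("pics/w9.png",cv2.resize(im[150:380,40:460],(800,438),interpolation=2)[...,::-1])
```

```text
t 34.65 pos [ 0.5423 -0.1771  0.1814] x [-0.008  0.022 -1.   ] y [0.002 1.    0.022] z [ 1.    -0.002 -0.008] w 0.562
 travel cm [16.85 -3.46  2.11]  turn [-0.002 -0.008 -0.022]  minrows 5
```

View pics/w9.png

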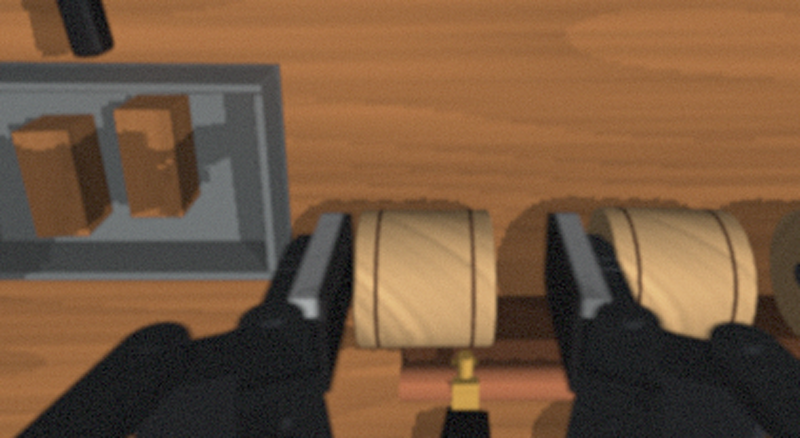

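Run:
```python
from h import *
C=cam("wrist"); g=lambda u,v,z:ray(C,(40+u/1.905,150+v/1.905),z).round(3)
print("L top edge",g(357,215,.05),g(355,270,.065),"R",g(497,215,.05),g(495,270,.065),"fence end",g(400,365,.05),"r2 left",g(608,250,.06),"tray",g(285,230,.04),"foot",g(540,296,0))
plan([.655,-.187,.10],ya=[0,1,0])
```

```text
L top edge [ 0.613 -0.22   0.05 ] [ 0.635 -0.22   0.065] R [ 0.614 -0.149  0.05 ] [ 0.636 -0.151  0.065] fence end [ 0.705 -0.201  0.05 ] r2 left [ 0.629 -0.095  0.06 ] tray [ 0.626 -0.259  0.04 ] foot [ 0.697 -0.116  0.   ]
t 34.7 pos [ 0.542  -0.1774  0.181 ] x [-0.009  0.022 -1.   ] y [0.002 1.    0.022] z [ 1.    -0.002 -0.009] w 0.65
 travel cm [ 7.97 -1.12 11.37]  turn [-0.002 -0.009 -0.022]  minrows 4
```

Emit:
apply_moves --travel '[[0,-0.3,2],[0,-0.3,2.5],[0.5,-0.2,2.5],[2,-0.2,2.5],[2,-0.1,1.2],[2,0,0.2],[1,0,0],[0,0,0]]' --turn '[[0,-0.005,-0.01],[0,-0.005,-0.01],[0,0,0],[0,0,0],[0,0,0],[0,0,0],[0,0,0],[0,0,0]]' --grip '[0,0,0,0,0,0,0,0]'

```text
t: 35.37
eef_pos: [0.647, -0.1907, 0.0847]
tool_rot: [0.701, 0.004, 0.713, -0.0]
contact_force: [0.1, 1.1, 0.7]
gripper_width: 1.0
```

Run:
```python
from h import *
plan([.655,-.185,.0],ya=[0,1,0])
```

```text
t 35.37 pos [ 0.647  -0.1907  0.0847] x [-0.018  0.005 -1.   ] y [0.006 1.    0.005] z [ 1.    -0.006 -0.018] w 1.0
 travel cm [8.46 0.54 0.95]  turn [-0.006 -0.018 -0.005]  minrows 3
```

Emit:
apply_moves --travel '[[0,0.3,0.4],[0,0.3,0.3],[0.3,0.1,0],[0.3,0,0],[0,0,0]]' --turn '[[0,-0.01,0],[0,-0.01,0],[0,0,0],[0,0,0],[0,0,0]]' --grip '[0,0,0,0,0]'

```text
t: 35.78
eef_pos: [0.6526, -0.1841, 0.0783]
tool_rot: [0.708, 0.005, 0.706, -0.001]
contact_force: [0.4, 0.4, 0.3]
gripper_width: 0.998
```

Run:
```python
from h import *
plan([.655,-.185,.0],ya=[0,1,0])
C,im=shot("wrist"); cv2.imwrite("pics/w10.png",cv2.resize(im[150:400,100:450],(700,500),interpolation=2)[...,::-1])
```

```text
t 35.78 pos [ 0.6526 -0.1841  0.0783] x [ 0.002  0.005 -1.   ] y [0.008 1.    0.005] z [ 1.    -0.008  0.002] w 0.998
 travel cm [ 7.83 -0.13  0.23]  turn [-0.008  0.002 -0.005]  minrows 2
```

View pics/w10.png

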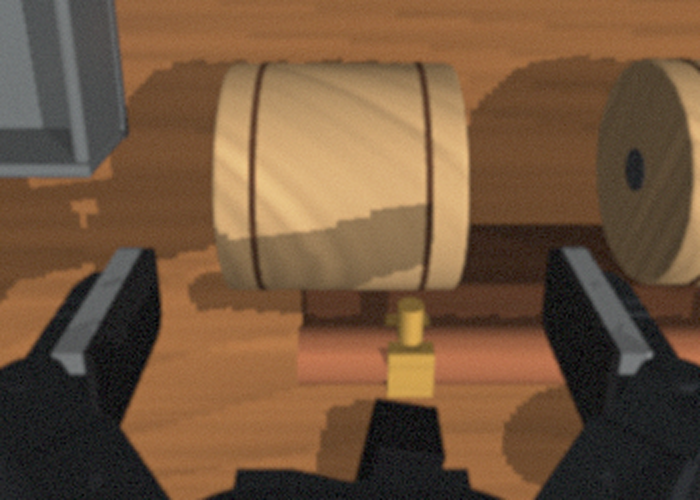

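Emit:
apply_moves --travel '[[1,0,0],[1,0,0],[1,0,0],[0.8,0,0]]' --turn '[[0,0,0],[0,0,0],[0,0,0],[0,0,0]]' --grip '[0,0,0,0]'

```text
t: 36.17
eef_pos: [0.6553, -0.1846, 0.0413]
tool_rot: [0.71, 0.004, 0.704, -0.002]
contact_force: [-0.1, -0.1, 0.6]
gripper_width: 1.0
```

Emit:
apply_moves --travel '[[0.8,0,0],[0.8,0,0],[0.8,0,0],[0.5,0,0]]' --turn '[[0,0,0],[0,0,0],[0,0,0],[0,0,0]]' --grip '[0,0,0,0]'

```text
t: 36.5
eef_pos: [0.6539, -0.1842, 0.0065]
tool_rot: [0.709, 0.005, 0.705, -0.001]
contact_force: [-0.7, -0.5, 0.2]
gripper_width: 0.998
```

Emit:
apply_moves --travel '[[0.4,0,0],[0.4,0,0],[0,0.3,0],[0,0.4,0],[0,0.4,0],[0,0.4,0],[0,0.4,0]]' --turn '[[0,0,0],[0,0,0],[0,0,0],[0,0,0],[0,0,0],[0,0,0],[0,0,0]]' --grip '[0,0,0,0,0,0,0]'

```text
t: 37.08
eef_pos: [0.6546, -0.1696, -0.0016]
tool_rot: [0.71, 0.004, 0.704, -0.005]
contact_force: [-0.1, -4.6, 2.8]
gripper_width: 1.004
```

Run:
```python
from h import *
plan([.655,-.156,.0],ya=[0,1,0]); print(status.get_obs()["contact_force"])
```

```text
t 37.08 pos [ 0.6546 -0.1696 -0.0016] x [ 0.008 -0.002 -1.   ] y [ 0.013  1.    -0.001] z [ 1.    -0.013  0.008] w 1.004
 travel cm [-0.16  1.36  0.02]  turn [-0.013  0.008  0.001]  minrows 1
[-0.05355332 -4.60958197  2.83475376]
```

Emit:
apply_moves --travel '[[0,0.4,0],[0,0.4,0],[0,0.4,0],[0,0.3,0],[0,0,0]]' --turn '[[0,0,0],[0,0,0],[0,0,0],[0,0,0],[0,0,0]]' --grip '[0,0,0,0,0]'

```text
t: 37.5
eef_pos: [0.6552, -0.1527, -0.0003]
tool_rot: [0.71, 0.004, 0.704, -0.005]
contact_force: [-0.7, -3.3, 1.2]
gripper_width: 0.997
```

Emit:
apply_moves --travel '[[0,-0.3,0],[0,-0.4,0],[-0.8,-0.2,0],[-2,0,0],[-3,0,0],[-3,0,0],[-2,0,0],[0,0,0]]' --turn '[[0,0,0],[0,0,0],[0,0,0],[0,0,0],[0,0,0],[0,0,0],[0,0,0],[0,0,0]]' --grip '[0,0,0,0,0,0,0,0]'

```text
t: 38.17
eef_pos: [0.652, -0.1566, 0.1098]
tool_rot: [0.707, 0.005, 0.707, -0.001]
contact_force: [-0.6, -0.4, 0.0]
gripper_width: 1.003
```

Emit:
apply_moves --travel '[[-1,0,-2],[0,0,-3],[0,0,-3],[0,0,-2],[0,0,-1],[0,0,0],[0,0,0]]' --turn '[[0,0,0],[0,0,0],[0,0,0],[0,0,0],[0,0,0],[0,0,0],[0,0,0]]' --grip '[0,0,0.6,0.6,0.6,0.6,0.6]'

```text
t: 38.75
eef_pos: [0.5382, -0.1525, 0.1203]
tool_rot: [0.708, 0.006, 0.706, 0.002]
contact_force: [0.7, -0.6, 0.4]
gripper_width: 0.4
```

Run:
```python
from h import *
plan([.575,-.16,.018],ya=[0,1,0])
C,im=shot("wrist"); cv2.imwrite("pics/w11.png",cv2.resize(im[150:400,60:480],(798,475),interpolation=2)[...,::-1])
```

```text
t 38.75 pos [ 0.5382 -0.1525  0.1203] x [ 0.002  0.012 -1.   ] y [0.005 1.    0.012] z [ 1.    -0.005  0.002] w 0.4
 travel cm [10.23 -0.85  3.66]  turn [-0.005  0.002 -0.012]  minrows 3
```

View pics/w11.png

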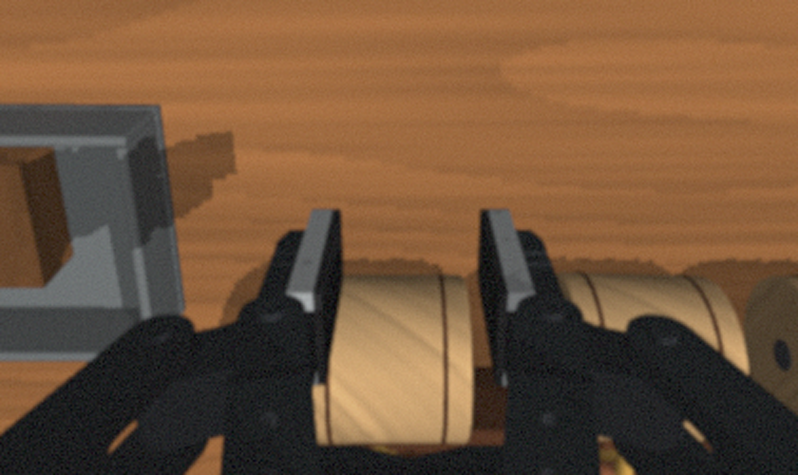

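Emit:
apply_moves --travel '[[1,-0.3,0.6],[2,-0.3,0.9],[2,-0.3,0.8],[2,0,0.5],[1.5,0,0.2],[1,0,0],[0.5,0,0],[0,0,0]]' --turn '[[0,0,0],[0,0,0],[0,0,0],[0,0,0],[0,0,0],[0,0,0],[0,0,0],[0,0,0]]' --grip '[0.6,0.6,0.6,0.6,0.6,0.6,0.6,0.6]'

```text
t: 39.47
eef_pos: [0.581, -0.1607, 0.0103]
tool_rot: [0.71, 0.004, 0.704, 0.004]
contact_force: [-0.6, 0.8, 0.7]
gripper_width: 0.395
```

Emit:
apply_moves --travel '[[0,0,0.4],[0,0,0.5],[0,0,0.5],[0,0,0.4]]' --turn '[[0,0,0],[0,0,0],[0,0,0],[0,0,0]]' --grip '[0.6,0.6,0.6,0.6]'

```text
t: 39.8
eef_pos: [0.6012, -0.1612, 0.0117]
tool_rot: [0.71, 0.004, 0.704, 0.004]
contact_force: [0.4, 0.2, 0.6]
gripper_width: 0.396
```

Emit:
apply_moves --travel '[[0,0,0.3],[0,0,0.3],[0,0,0.3],[0,0,0.3]]' --turn '[[0,0,0],[0,0,0],[0,0,0],[0,0,0]]' --grip '[0.6,0.6,0.6,0.6]'

```text
t: 40.13
eef_pos: [0.6119, -0.1614, 0.0135]
tool_rot: [0.709, 0.005, 0.705, 0.004]
contact_force: [-13.8, 0.8, 11.5]
gripper_width: 0.397
```

Emit:
apply_moves --travel '[[0,0,0.2],[0,0,0.2],[0,0,0.2]]' --turn '[[0,0,0],[0,0,0],[0,0,0]]' --grip '[0.6,0.6,0.6]'

```text
t: 40.38
eef_pos: [0.6115, -0.1617, 0.0132]
tool_rot: [0.704, 0.007, 0.71, 0.004]
contact_force: [-5.4, -0.0, 4.8]
gripper_width: 0.4
```

Emit:
apply_moves --travel '[[0,0,-0.4],[0,0,-1],[-1,0,-2],[-3,0,-2],[-4,0,-1.5],[-4,-1,-1.5],[-3,-3,-1.5],[-2,-3,-1.5]]' --turn '[[0,0,0],[0,0,0],[0,0,0],[0,0,0],[0,0,0],[0,0,0],[0,0,0],[0,0,0]]' --grip '[0.6,0.6,0.6,0.6,0.6,0.6,0.6,0.6]'

```text
t: 41.05
eef_pos: [0.4934, -0.224, 0.179]
tool_rot: [0.701, 0.004, 0.713, 0.011]
contact_force: [0.8, -0.5, 0.0]
gripper_width: 0.4
```

Emit:
apply_moves --travel '[[0,-3,-1],[0,-2.5,-1],[0,-1,0],[0,0,0],[0,0,0]]' --turn '[[0,0,0],[0,0,0],[0,0,0],[0,0,0],[0,0,0]]' --grip '[0.6,0.6,0.6,0.6,0.6]'

```text
t: 41.47
eef_pos: [0.4699, -0.2992, 0.1858]
tool_rot: [0.707, 0.006, 0.708, 0.006]
contact_force: [-0.5, -0.3, -0.5]
gripper_width: 0.403
```

Run:
```python
from h import *
plan([.45,-.31,.2],ya=[0,1,0])
C,im=shot("wrist"); cv2.imwrite("pics/w12.png",cv2.resize(im,(784,588),interpolation=2)[...,::-1])
np.save("C12.npy",np.array([C[0],C[1],np.outer([1,1,1],C[2])]))
```

```text
t 41.47 pos [ 0.4699 -0.2992  0.1858] x [-0.001  0.017 -1.   ] y [-0.001  1.     0.017] z [ 1.     0.001 -0.001] w 0.403
 travel cm [-1.44 -1.05 -1.99]  turn [ 0.001 -0.001 -0.017]  minrows 1
```

View pics/w12.png

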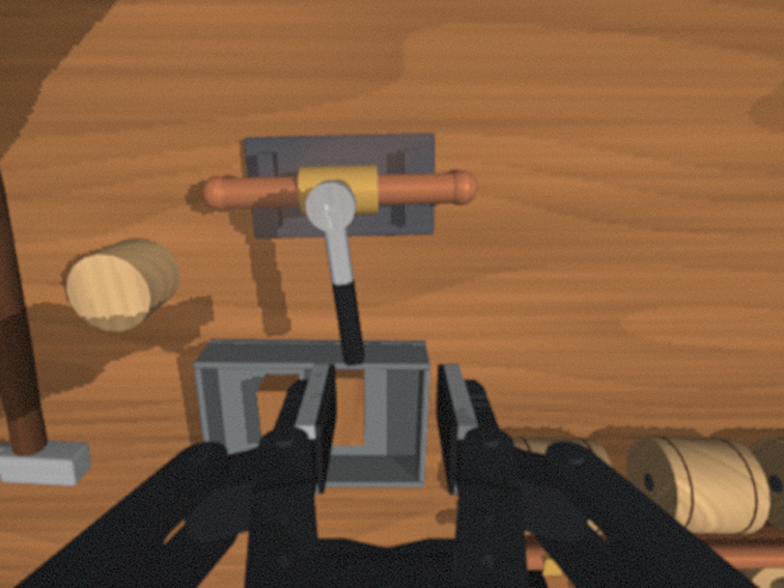

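Run:
```python
from h import *
A=np.load("C12.npy"); C=(A[0],A[1],A[2][0]); g=lambda u,v,z:ray(C,(u/1.4,v/1.4),z)
ax=g(330,205,.093); tip=g(353,360,.088); p1,p2=g(212,192,.03),g(467,187,.03); b1,b2=g(258,237,.005),g(434,233,.005)
d=(tip-ax)[:2]; print(ax.round(3),tip.round(3),np.hypot(*d).round(4),"ang",np.arctan2(d[1],d[0]).round(3))
pd=(p2-p1)[:2]; bd=(b2-b1)[:2]; print("pipe",p1.round(3),p2.round(3),"shut dir ang",(np.arctan2(pd[1],pd[0])-np.pi/2).round(3),"base",(np.arctan2(bd[1],bd[0])-np.pi/2).round(3))
th=np.arctan2(d[1],d[0]); G=ax[:2]+.065*d/np.hypot(*d); print("grip",G.round(3))
plan([*G,.12],ya=[-np.sin(th),np.cos(th),0])
```

```text
[ 0.425 -0.326  0.093] [ 0.519 -0.316  0.088] 0.0945 ang 0.105
pipe [ 0.426 -0.409  0.03 ] [ 0.423 -0.243  0.03 ] shut dir ang 0.019 base 0.021
grip [ 0.49 -0.32]
t 41.52 pos [ 0.4701 -0.2988  0.1856] x [-0.002  0.017 -1.   ] y [-0.002  1.     0.017] z [ 1.     0.002 -0.002] w 0.396
 travel cm [ 6.52 -2.19  1.95]  turn [-0.103 -0.001 -0.017]  minrows 2
```

Emit:
apply_moves --travel '[[0.5,-0.8,0.7],[1.5,-0.8,0.7],[1.5,-0.5,0.5],[1.5,-0.2,0.1],[0.5,0,0],[0,0,0]]' --turn '[[-0.035,0,-0.008],[-0.035,0,-0.008],[-0.035,0,0],[0,0,0],[0,0,0],[0,0,0]]' --grip '[0.6,0.6,0.6,0.6,0.6,0.6]'

```text
t: 42.02
eef_pos: [0.4969, -0.3088, 0.1254]
tool_rot: [0.705, -0.042, 0.706, 0.048]
contact_force: [0.5, -0.4, 0.6]
gripper_width: 0.403
```

Run:
```python
from h import *
plan([.49,-.32,.052],ya=[-np.sin(.105),np.cos(.105),0]); print(status.get_obs()["q"].round(2))
```

```text
t 42.02 pos [ 0.4969 -0.3088  0.1254] x [-0.002  0.007 -1.   ] y [-0.127  0.992  0.007] z [ 0.992  0.127 -0.001] w 0.403
 travel cm [ 7.34 -1.08 -0.82]  turn [ 0.022 -0.001 -0.007]  minrows 2
[ 0.06  0.48  0.51  1.88 -0.31  0.87  2.43]
```

Emit:
apply_moves --travel '[[0,-0.5,-0.4],[0.5,-0.4,-0.4],[1.5,-0.2,0],[1.5,0,0],[1.5,0,0],[1,0,0],[0.5,0,0],[0,0,0]]' --turn '[[0.01,0,0],[0.01,0,0],[0,0,0],[0,0,0],[0,0,0],[0,0,0],[0,0,0],[0,0,0]]' --grip '[0.6,0.6,0.6,0.6,0.6,0.6,0.6,0.6]'

```text
t: 42.68
eef_pos: [0.4914, -0.3207, 0.0613]
tool_rot: [0.708, -0.035, 0.705, 0.039]
contact_force: [-0.1, 0.4, -0.3]
gripper_width: 0.4
```

Run:
```python
from h import *
plan([.49,-.32,.052],ya=[-np.sin(.105),np.cos(.105),0]); print(status.get_obs()["q"].round(2))
```

```text
t 42.68 pos [ 0.4914 -0.3207  0.0613] x [ 0.004  0.005 -1.   ] y [-0.105  0.995  0.005] z [0.995 0.105 0.004] w 0.4
 travel cm [ 0.93  0.08 -0.13]  turn [-0.     0.004 -0.005]  minrows 1
[ 0.13  0.57  0.47  1.92 -0.38  0.74  2.49]
```

Emit:
apply_moves --travel '[[0.4,0,-0.1],[0.3,0,0],[0,0,0],[0,0,0],[0,0,0],[0,0,0],[0,0,0]]' --turn '[[0,0,0],[0,0,0],[0,0,0],[0,0,0],[0,0,0],[0,0,0],[0,0,0]]' --grip '[0.6,0.6,0.6,1,1,1,1]' --newtons 25

```text
t: 43.27
eef_pos: [0.4913, -0.321, 0.056]
tool_rot: [0.709, -0.035, 0.704, 0.038]
contact_force: [0.9, -0.6, -3.0]
gripper_width: 0.137
```

Emit:
apply_moves --travel '[[0,0.45,0],[0,0.45,0],[0,0.45,0],[0,0.45,0]]' --turn '[[-0.07,0,0],[-0.07,0,0],[-0.07,0,0],[-0.07,0,0]]' --grip '[1,1,1,1]'

```text
t: 43.6
eef_pos: [0.4869, -0.303, 0.056]
tool_rot: [0.696, -0.136, 0.691, 0.139]
contact_force: [-0.5, 0.2, -1.2]
gripper_width: 0.133
```

```bash
cat > v.py <<'E'
from h import *
import sys
a=float(sys.argv[1]) if len(sys.argv)>1 else .805
ax=np.array([.425,-.326]); th=a
G=ax+.065*np.array([np.cos(th),np.sin(th)])
plan([*G,.055],ya=[-np.sin(th),np.cos(th),0]); o=status.get_obs(); print(o["q"].round(2),o["contact_force"].round(1),o["torque"].round(2))
Rm=rot(o["tool_rot"]).as_matrix(); d=np.array(o["eef_pos"])[:2]-ax; print("tool ang",np.arctan2(Rm[1,2],Rm[0,2]).round(3),"pos ang",np.arctan2(d[1],d[0]).round(3),"r",np.hypot(*d).round(4))
E
python3 v.py
```

```text
t 43.6 pos [ 0.4869 -0.303   0.056 ] x [ 0.005  0.005 -1.   ] y [-0.382  0.924  0.003] z [0.924 0.382 0.007] w 0.133
 travel cm [ 0.1   2.85 -0.64]  turn [-0.413  0.007 -0.001]  minrows 4
[ 0.16  0.54  0.39  1.95 -0.32  0.71  2.7 ] [-0.5  0.2 -1.2] [ 0.08  0.14 -0.13]
tool ang 0.392 pos ang 0.355 r 0.066
```

Emit:
apply_moves --travel '[[0,0.45,-0.05],[0,0.45,-0.05],[0,0.3,-0.05],[0,0,0]]' --turn '[[-0.07,0,0],[-0.07,0,0],[-0.04,0,0],[0,0,0]]' --grip '[1,1,1,1]'

```text
t: 43.93
eef_pos: [0.4808, -0.2915, 0.056]
tool_rot: [0.68, -0.203, 0.674, 0.205]
contact_force: [-0.2, -0.1, -3.3]
gripper_width: 0.13
```

```bash
python3 v.py
```

```text
t 43.93 pos [ 0.4808 -0.2915  0.056 ] x [ 0.007  0.005 -1.   ] y [-0.553  0.833  0.001] z [0.833 0.553 0.008] w 0.13
 travel cm [ 0.1   1.62 -0.22]  turn [-0.219  0.008  0.   ]  minrows 2
[ 0.18  0.52  0.33  1.98 -0.27  0.69  2.84] [-0.2 -0.1 -3.3] [-0.07  0.09  0.11]
tool ang 0.586 pos ang 0.554 r 0.0656
```

Emit:
apply_moves --travel '[[0,0,0],[0,0,0],[0,0,0],[0,0.35,-0.05],[0,0.4,-0.05],[0,0.4,-0.05],[0,0.3,0],[0,0,0]]' --turn '[[0,0,0],[0,0,0],[0,0,0],[0,0,0],[0,0,0],[0,0,0],[0,0,0],[0,0,0]]' --grip '[0.78,0.78,0.78,0.78,0.78,0.78,0.78,0.78]'

```text
t: 44.6
eef_pos: [0.4734, -0.282, 0.0575]
tool_rot: [0.682, -0.203, 0.674, 0.201]
contact_force: [0.5, -0.8, -1.3]
gripper_width: 0.218
```

```bash
python3 v.py .805
```

```text
t 44.6 pos [ 0.4734 -0.282   0.0575] x [ 0.012  0.001 -1.   ] y [-0.548  0.837 -0.006] z [0.837 0.548 0.01 ] w 0.218
 travel cm [ 0.25  0.42 -0.12]  turn [-0.226  0.01   0.007]  minrows 2
[ 0.16  0.5   0.34  2.01 -0.27  0.67  2.82] [ 0.5 -0.8 -1.3] [-0.12 -0.14  0.01]
tool ang 0.579 pos ang 0.738 r 0.0654
```

Emit:
apply_moves --travel '[[0,0.2,0],[0,0.2,0],[0,0,0]]' --turn '[[0,0,0],[0,0,0],[0,0,0]]' --grip '[0.78,0.78,0.78]'

```text
t: 44.85
eef_pos: [0.4707, -0.2787, 0.0576]
tool_rot: [0.682, -0.203, 0.674, 0.201]
contact_force: [1.1, -1.1, 0.0]
gripper_width: 0.219
```

```bash
python3 v.py .805
```

```text
t 44.85 pos [ 0.4707 -0.2787  0.0576] x [ 0.012 -0.    -1.   ] y [-0.547  0.837 -0.007] z [0.837 0.547 0.01 ] w 0.219
 travel cm [ 0.26  0.   -0.08]  turn [-0.226  0.009  0.008]  minrows 2
[ 0.16  0.49  0.34  2.02 -0.27  0.66  2.82] [ 1.1 -1.1  0. ] [-0.11 -0.21 -0.  ]
tool ang 0.579 pos ang 0.802 r 0.0658
```

Emit:
apply_moves --travel '[[0,0,0],[0,0,0],[-1,0,0],[-3,0,0],[-3,0,0],[-3,0,0],[-2,0,0],[0,0,0]]' --turn '[[0,0,0],[0,0,0],[0,0,0],[0.1,0,0],[0.1,0,0],[0.1,0,0],[0.1,0,0],[0.1,0,0]]' --grip '[0.6,0.6,0.6,0.6,0.6,0.3,0.3,0.3]'

```text
t: 45.52
eef_pos: [0.4658, -0.2769, 0.1835]
tool_rot: [0.708, -0.018, 0.705, 0.023]
contact_force: [0.9, -0.2, -1.2]
gripper_width: 0.698
```

Emit:
apply_moves --travel '[[0,0,0],[0,0,0]]' --turn '[[0.06,0,0],[0,0,0]]' --grip '[0.3,0.3]'

```text
t: 45.68
eef_pos: [0.4667, -0.2771, 0.1871]
tool_rot: [0.71, 0.006, 0.704, -0.001]
contact_force: [0.2, 0.3, 0.3]
gripper_width: 0.697
```

```bash
cat > m.py <<'E'
from h import *
import sys
C,im=shot("wrist"); o=status.get_obs()
ax=np.array([.425,-.326]); g=im.astype(int)
# dark pixels back-projected onto handle height, within 50..100 mm of the axis
ys,xs=np.nonzero(g.max(2)<60); P=np.array([ray(C,(x,y),.09)[:2] for x,y in zip(xs,ys)])-ax
r=np.hypot(*P.T); k=(r>.05)&(r<.1)&(np.abs(np.arctan2(P[:,1],P[:,0])-float(sys.argv[1]))<.45); Q=P[k]
w,V=np.linalg.eigh(np.cov(Q.T)); d=V[:,1]*np.sign(V[0,1]); c=Q.mean(0)
print(len(Q),"pos ang",np.arctan2(c[1],c[0]).round(3),"axis ang",np.arctan2(d[1],d[0]).round(3),"spread",np.sqrt(w).round(4),"c",c.round(4))
cv2.imwrite("pics/"+sys.argv[2],cv2.resize(im,(560,420))[...,::-1])
m=[x for x in eyes.masks_of("valve","wrist")][:1]
for x in m: print("mask",x["score"],np.round(x["rect"]))
E
python3 m.py .8 v1.png; python3 -c "
from h import *; plan([.4,.3,.2],ya=[0,1,0])"
```

```text
799 pos ang 0.828 axis ang 0.823 spread [0.0036 0.0127] c [0.0483 0.0526]
mask 0.95 [189. 131. 303. 234.]
t 45.78 pos [ 0.4663 -0.2768  0.1862] x [ 0.007  0.007 -1.   ] y [0.005 1.    0.007] z [ 1.    -0.005  0.007] w 0.696
 travel cm [-1.02 57.66 -6.91]  turn [-0.005  0.007 -0.007]  minrows 14
```

View pics/v1.png

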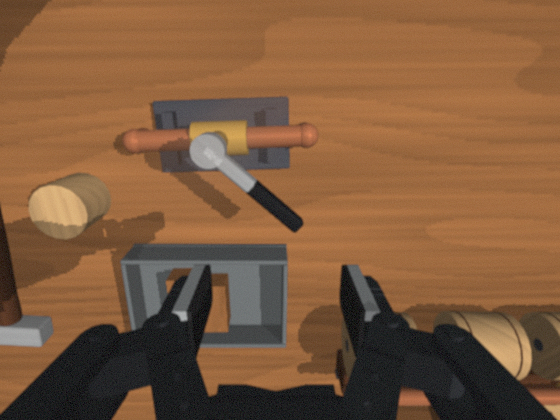

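Emit:
apply_moves --travel '[[0,3.7,0],[0,3.7,0],[0,3.7,0],[0,3.7,0],[0,3.7,0],[0,3.7,0],[0,3.7,0],[0,3.7,0]]' --turn '[[0,0,0],[0,0,0],[0,0,0],[0,0,0],[0,0,0],[0,0,0],[0,0,0],[0,0,0]]' --grip '[1,1,1,1,1,1,1,1]'

```text
t: 46.45
eef_pos: [0.4628, 0.0198, 0.1861]
tool_rot: [0.708, 0.003, 0.706, -0.002]
contact_force: [-0.4, -0.4, 0.8]
gripper_width: -0.004
```

Emit:
apply_moves --travel '[[0,3.7,-0.5],[0,3.7,-0.5],[0,3.7,-0.5],[0,3.7,-0.5],[0,3.7,-0.5],[0,3.7,-0.5],[0,3,0],[0,1,0]]' --turn '[[0,0,0],[0,0,0],[0,0,0],[0,0,0],[0,0,0],[0,0,0],[0,0,0],[0,0,0]]' --grip '[1,1,1,1,1,1,1,1]'

```text
t: 47.12
eef_pos: [0.4246, 0.2994, 0.1847]
tool_rot: [0.706, -0.007, 0.708, 0.007]
contact_force: [0.0, 0.7, 0.1]
gripper_width: 0.002
```

Emit:
apply_moves --travel '[[0,0,0],[0,0,0]]' --turn '[[0,0,0],[0,0,0]]' --grip '[1,1]'

```text
t: 47.28
eef_pos: [0.4232, 0.3016, 0.1837]
tool_rot: [0.705, -0.01, 0.709, 0.009]
contact_force: [-0.2, -0.6, 0.6]
gripper_width: 0.005
```

Run:
```python
from h import *
plan([.41,.33,.12],ya=[0,1,0])
C,im=shot("wrist"); cv2.imwrite("pics/p1.png",im[...,::-1])
np.save("Cp.npy",np.array([C[0],C[1],np.outer([1,1,1],C[2])]))
for m in eyes.masks_of("pedal","wrist")[:2]:
    r=m["region"]; ys,xs=np.nonzero(r); print(round(m["score"],2),np.round(m["rect"]),len(xs))
    d=(im.max(2)<75)&r; n,l,s,c=cv2.connectedComponentsWithStats(d.astype(np.uint8))
    i=1+np.argmax(s[1:,4]); q=cv2.minAreaRect(np.argwhere(l==i)[:,::-1].astype(np.float32)); print("dark",s[i],c[i].round(1),q)
    for z in (.05,.06): print(z,ray(C,c[i],z).round(3),[ray(C,p,z).round(3) for p in cv2.boxPoints(q)])
    q=cv2.minAreaRect(np.argwhere(r)[:,::-1].astype(np.float32)); print("all",[ray(C,p,.03).round(3) for p in cv2.boxPoints(q)])
```

```text
t 47.28 pos [0.4232 0.3016 0.1837] x [-0.005 -0.002 -1.   ] y [-0.027  1.    -0.001] z [ 1.     0.027 -0.005] w 0.005
 travel cm [ 6.37  2.89 -1.21]  turn [ 0.027 -0.005  0.002]  minrows 2
0.78 [270. 140. 347. 256.] 7385
dark [ 271  149   73   66 4046] [308.9 181.2] ((310.1463623046875, 181.81707763671875), (58.86000442504883, 72.55351257324219), 83.6598129272461)
0.05 [0.414 0.332 0.05 ] [array([0.393, 0.297, 0.05 ]), array([0.385, 0.359, 0.05 ]), array([0.438, 0.37 , 0.05 ]), array([0.447, 0.305, 0.05 ])]
0.06 [0.412 0.331 0.06 ] [array([0.391, 0.297, 0.06 ]), array([0.383, 0.357, 0.06 ]), array([0.434, 0.368, 0.06 ]), array([0.444, 0.304, 0.06 ])]
all [array([0.388, 0.294, 0.03 ]), array([0.38 , 0.365, 0.03 ]), array([0.484, 0.385, 0.03 ]), array([0.495, 0.306, 0.03 ])]
0.73 [  0. 342.  20. 402.] 593
dark [  8 352   8  11  28] [ 10.9 356.9] ((11.882355690002441, 357.4705810546875), (5.820854663848877, 10.6715669631958), 14.03624439239502)
0.05 [0.619 0.022 0.05 ] [array([0.626, 0.017, 0.05 ]), array([0.611, 0.023, 0.05 ]), array([0.613, 0.029, 0.05 ]), array([0.627, 0.023, 0.05 ])]
0.06 [0.609 0.032 0.06 ] [array([0.616, 0.027, 0.06 ]), array([0.602, 0.033, 0.06 ]), array([0.604, 0.038, 0.06 ]), array([0.617, 0.032, 0.06 ])]
all [array([ 0.618, -0.005,  0.03 ]), array([0.618, 0.015, 0.03 ]), array([ 0.706, -0.004,  0.03 ]), array([ 0.707, -0.026,  0.03 ])]
```

Emit:
apply_moves --travel '[[1.5,0.8,-0.3],[2,0.8,-0.4],[2,0.8,-0.4],[2,0.5,-0.1],[1.5,0.1,0],[1,0,0],[0.5,0,0],[0,0,0]]' --turn '[[0,0,0],[0,0,0],[0,0,0],[0,0,0],[0,0,0],[0,0,0],[0,0,0],[0,0,0]]' --grip '[1,1,1,1,1,1,1,1]'

```text
t: 48.05
eef_pos: [0.4173, 0.3149, 0.0773]
tool_rot: [0.707, -0.002, 0.707, -0.0]
contact_force: [-0.3, -0.6, -0.1]
gripper_width: 0.001
```

Run:
```python
from h import *
plan([.411,.332,.0455],ya=[0,1,0]); print(status.get_obs()["contact_force"].round(1))
```

```text
t 48.05 pos [0.4173 0.3149 0.0773] x [-0.    -0.004 -1.   ] y [-0.003  1.    -0.004] z [ 1.     0.003 -0.   ] w 0.001
 travel cm [ 3.17  1.72 -0.63]  turn [ 0.003 -0.     0.004]  minrows 1
[-0.3 -0.6 -0.1]
```

Emit:
apply_moves --travel '[[0,0.6,-0.3],[0,0.6,-0.2],[0.5,0.4,-0.1],[0.8,0.1,0],[0.8,0,0],[0.4,0,0],[0.3,0,0]]' --turn '[[0,0,0],[0,0,0],[0,0,0],[0,0,0],[0,0,0],[0,0,0],[0,0,0]]' --grip '[1,1,1,1,1,1,1]'

```text
t: 48.63
eef_pos: [0.4135, 0.3346, 0.0506]
tool_rot: [0.709, 0.0, 0.705, 0.001]
contact_force: [0.9, -0.0, -0.0]
gripper_width: -0.002
```

Emit:
apply_moves --travel '[[0.3,0,0],[0.3,0,0],[0.3,0,0],[0.3,0,0]]' --turn '[[0,0,0],[0,0,0],[0,0,0],[0,0,0]]' --grip '[1,1,1,1]'

```text
t: 48.97
eef_pos: [0.4126, 0.3342, 0.0375]
tool_rot: [0.708, -0.0, 0.706, 0.0]
contact_force: [-3.3, -1.1, 7.7]
gripper_width: 0.003
```

Emit:
apply_moves --travel '[[0.35,0,0],[0.35,0,0],[0.35,0,0],[0.35,0,0]]' --turn '[[0,0,0],[0,0,0],[0,0,0],[0,0,0]]' --grip '[1,1,1,1]'

```text
t: 49.3
eef_pos: [0.4095, 0.3339, 0.0242]
tool_rot: [0.706, -0.001, 0.708, 0.0]
contact_force: [-4.4, -1.0, 10.4]
gripper_width: 0.002
```

Emit:
apply_moves --travel '[[0.3,0,0],[0.3,0,0]]' --turn '[[0,0,0],[0,0,0]]' --grip '[1,1]'

```text
t: 49.47
eef_pos: [0.4093, 0.334, 0.0225]
tool_rot: [0.705, 0.0, 0.709, -0.0]
contact_force: [-13.4, -11.9, 60.4]
gripper_width: 0.002
```

Emit:
apply_moves --travel '[[0.12,0,0],[0.12,0,0],[0.12,0,0]]' --turn '[[0,0,0],[0,0,0],[0,0,0]]' --grip '[1,1,1]'

```text
t: 49.72
eef_pos: [0.4092, 0.3339, 0.0234]
tool_rot: [0.704, 0.001, 0.71, 0.0]
contact_force: [-2.6, -1.2, 11.6]
gripper_width: -0.001
```

Emit:
apply_moves --travel '[[0.12,0,0],[0.12,0,0],[0.12,0,0]]' --turn '[[0,0,0],[0,0,0],[0,0,0]]' --grip '[1,1,1]'

```text
t: 49.97
eef_pos: [0.4092, 0.3339, 0.0231]
tool_rot: [0.704, 0.002, 0.71, 0.0]
contact_force: [-4.2, -2.8, 17.7]
gripper_width: -0.003
```

Emit:
apply_moves --travel '[[0.2,0,0],[0.2,0,0],[0.2,0,0],[0.2,0,0],[0.2,0,0],[0.2,0,0],[0.2,0,0],[0.2,0,0]]' --turn '[[0,0,0],[0,0,0],[0,0,0],[0,0,0],[0,0,0],[0,0,0],[0,0,0],[0,0,0]]' --grip '[1,1,1,1,1,1,1,1]'

```text
t: 50.63
eef_pos: [0.4092, 0.334, 0.023]
tool_rot: [0.702, 0.006, 0.712, 0.001]
contact_force: [-6.4, -3.8, 26.8]
gripper_width: 0.003
```

Emit:
apply_moves --travel '[[0.2,0,0],[0.2,0,0],[0.2,0,0],[0.2,0,0],[0.2,0,0],[0.2,0,0],[0.2,0,0],[0.2,0,0]]' --turn '[[0,0,0],[0,0,0],[0,0,0],[0,0,0],[0,0,0],[0,0,0],[0,0,0],[0,0,0]]' --grip '[1,1,1,1,1,1,1,1]'

```text
t: 51.3
eef_pos: [0.4091, 0.3341, 0.023]
tool_rot: [0.7, 0.009, 0.714, 0.001]
contact_force: [-6.2, -4.4, 26.3]
gripper_width: -0.002
```

Emit:
apply_moves --travel '[[0.2,0,0],[0.2,0,0],[0.2,0,0],[0.2,0,0],[0.2,0,0]]' --turn '[[0,0,0],[0,0,0],[0,0,0],[0,0,0],[0,0,0]]' --grip '[1,1,1,1,1]'

```text
t: 51.72
eef_pos: [0.409, 0.3342, 0.0229]
tool_rot: [0.699, 0.012, 0.715, 0.002]
contact_force: [-6.8, -4.3, 26.9]
gripper_width: 0.001
```

Emit:
apply_moves --travel '[[-0.5,0,0],[-1.5,0,0],[-3,0,0],[-4,0,0],[-4,0,0.5],[-4,-1,0.5],[-1,-3.5,0.5],[0,-3.8,0.5]]' --turn '[[0,0,0],[0,-0.02,0],[0,0,0],[0,0,0],[0,0,0],[0,0,0],[0,0,0],[0,0,0]]' --grip '[1,1,1,1,1,1,1,1]'

```text
t: 52.38
eef_pos: [0.4316, 0.2534, 0.2111]
tool_rot: [0.71, 0.011, 0.704, 0.008]
contact_force: [0.1, -0.5, -1.1]
gripper_width: -0.002
```

Emit:
apply_moves --travel '[[0,-3.8,0.6],[0,-3.8,0.6],[0,-3.8,0.6],[0,-3.8,0.6],[0,-3.8,0.6],[0,-3.8,0.6],[0,-3.8,0],[0,-3.8,0]]' --turn '[[0,0,0],[0,0,0],[0,0,0],[0,0,0],[0,0,0],[0,0,0],[0,0,0],[0,0,0]]' --grip '[0.6,0.6,0.6,0.6,0.6,0.6,0.6,0.6]'

```text
t: 53.05
eef_pos: [0.4691, -0.0635, 0.2056]
tool_rot: [0.714, 0.012, 0.7, 0.012]
contact_force: [1.5, -0.2, -0.4]
gripper_width: 0.401
```

Emit:
apply_moves --travel '[[0,-3.8,0],[0,-3.8,0],[0,-3.8,0],[0,-3.8,0],[0,-2,0],[0,0,0],[0,0,0]]' --turn '[[0,0,0],[0,0,0],[0,0,0],[0,0,0],[0,0,0],[0,0,0],[0,0,0]]' --grip '[0.6,0.6,0.6,0.6,0.6,0.6,0.6]'

```text
t: 53.63
eef_pos: [0.4643, -0.2556, 0.1997]
tool_rot: [0.715, 0.015, 0.699, 0.004]
contact_force: [0.3, 0.2, 0.1]
gripper_width: 0.403
```

```bash
python3 v.py .40; python3 m.py .8 v2.png
python3 - <<'E'
from h import *
C,im=shot("top"); i2=im
for m in eyes.masks_of("roller1","top"):
    if m["score"]>.3:
        ys,xs=np.nonzero(m["region"]); print(round(m["score"],2),ray(C,(xs.mean(),ys.mean()),.05).round(3))
E
```

```text
t 53.63 pos [ 0.4643 -0.2556  0.1997] x [ 0.022  0.027 -0.999] y [0.016 0.999 0.028] z [ 1.    -0.016  0.022] w 0.403
 travel cm [14.38 -4.88  1.81]  turn [-0.416  0.027 -0.023]  minrows 4
[-0.1   0.29  0.62  1.96 -0.24  0.96  2.19] [0.3 0.2 0.1] [0.03 0.04 0.04]
tool ang -0.016 pos ang 1.061 r 0.0807
749 pos ang 0.83 axis ang 0.821 spread [0.0036 0.0126] c [0.0481 0.0526]
mask 0.72 [159. 132. 274. 227.]
0.75 [ 0.657 -0.157  0.05 ]
0.52 [ 0.489 -0.47   0.05 ]
```

Emit:
apply_moves --travel '[[0,1,0.5],[1,1.3,0.6],[2.5,1.3,0.6],[3,0.7,0.3],[3,0.2,0],[2.5,0,0],[1.5,0,0],[0,0,0]]' --turn '[[0,0.012,-0.013],[0,0.012,-0.013],[0,0,0],[0,0,0],[0,0,0],[0,0,0],[0,0,0],[0,0,0]]' --grip '[1,1,1,1,1,1,1,1]'

```text
t: 54.5
eef_pos: [0.4935, -0.1904, 0.0631]
tool_rot: [0.71, -0.002, 0.705, 0.007]
contact_force: [-0.1, -0.9, 0.3]
gripper_width: -0.004
```

Run:
```python
from h import *
plan([.485,-.212,.053],ya=[0,1,0])
```

```text
t 54.5 pos [ 0.4935 -0.1904  0.0631] x [ 0.007  0.008 -1.   ] y [-0.012  1.     0.008] z [1.    0.012 0.007] w -0.004
 travel cm [ 0.99 -2.16 -0.88]  turn [ 0.012  0.007 -0.008]  minrows 1
```

Emit:
apply_moves --travel '[[0.3,0,-0.4],[0.4,0,-0.4],[0.3,-0.5,-0.2],[0,-0.8,0],[0,-0.8,0],[0,-0.8,0],[0,-0.8,0],[0,-0.8,0]]' --turn '[[0,0,0],[0,0,0],[0,0,0],[0,0,0],[0,0,0],[0,0,0],[0,0,0],[0,0,0]]' --grip '[1,1,1,1,1,1,1,1]'

```text
t: 55.17
eef_pos: [0.4867, -0.2367, 0.0565]
tool_rot: [0.712, -0.004, 0.702, 0.009]
contact_force: [-0.5, 0.1, -0.1]
gripper_width: -0.001
```

Emit:
apply_moves --travel '[[0,-0.7,0],[0,-0.7,0],[0,-0.7,0],[0,-0.7,0],[0,-0.5,0]]' --turn '[[0,0,0],[0,0,0],[0,0,0],[0,0,0],[0,0,0]]' --grip '[1,1,1,1,1]'

```text
t: 55.58
eef_pos: [0.4954, -0.2666, 0.0572]
tool_rot: [0.715, -0.003, 0.699, 0.014]
contact_force: [0.7, 1.1, -0.0]
gripper_width: 0.004
```

Emit:
apply_moves --travel '[[0,-0.6,-0.2],[0,-0.6,-0.2],[0,-0.6,-0.2],[0,-0.5,-0.1],[0,-0.4,-0.1]]' --turn '[[0,0,0],[0,0,0],[0,0,0],[0,0,0],[0,0,0]]' --grip '[1,1,1,1,1]'

```text
t: 56.0
eef_pos: [0.4863, -0.2977, 0.0563]
tool_rot: [0.715, -0.002, 0.699, 0.014]
contact_force: [1.0, 1.9, -0.4]
gripper_width: 0.002
```

Emit:
apply_moves --travel '[[0,-0.3,-0.1],[0,-0.3,0],[0,-0.3,0]]' --turn '[[0,0,0],[0,0,0],[0,0,0]]' --grip '[1,1,1]'

```text
t: 56.25
eef_pos: [0.485, -0.3061, 0.056]
tool_rot: [0.715, -0.0, 0.699, 0.015]
contact_force: [0.5, 12.9, 8.2]
gripper_width: 0.005
```

Stop reached, with 12.9 N against about 1.9 N of friction. One small extra press, then retreat and check.

Emit:
apply_moves --travel '[[0,-0.2,0],[0,-0.2,0]]' --turn '[[0,0,0],[0,0,0]]' --grip '[1,1]'

```text
t: 56.42
eef_pos: [0.485, -0.3056, 0.0559]
tool_rot: [0.714, 0.001, 0.7, 0.019]
contact_force: [-0.6, 7.7, 6.5]
gripper_width: -0.003
```

Emit:
apply_moves --travel '[[0,0.5,0],[0,1.2,0],[-1,1.2,0],[-3,0,0],[-4,0,0],[-3.5,0,-0.5],[-2,-1,-0.5],[0,0,0]]' --turn '[[0,0,0],[0,0,0],[0,0,0],[0,-0.01,0],[0,0,0],[0,0,0],[0,0,0],[0,0,0]]' --grip '[1,1,1,1,1,1,1,1]'

```text
t: 57.08
eef_pos: [0.468, -0.287, 0.194]
tool_rot: [0.715, 0.001, 0.699, 0.018]
contact_force: [0.1, -1.8, 0.8]
gripper_width: -0.003
```

Emit:
apply_moves --travel '[[0,0,0],[0,0,0]]' --turn '[[0,0,0],[0,0,0]]' --grip '[1,1]'

```text
t: 57.25
eef_pos: [0.4683, -0.2864, 0.1945]
tool_rot: [0.716, 0.0, 0.698, 0.018]
contact_force: [0.7, -1.1, -0.7]
gripper_width: 0.001
```

```bash
python3 v.py .02; python3 m.py .05 v3.png
```

```text
t 57.25 pos [ 0.4683 -0.2864  0.1945] x [ 0.025  0.026 -0.999] y [-0.025  0.999  0.026] z [0.999 0.025 0.026] w 0.001
 travel cm [13.9  -4.24  1.71]  turn [ 0.005  0.026 -0.026]  minrows 4
[-0.    0.32  0.57  1.92 -0.25  0.96  2.29] [ 0.7 -1.1 -0.7] [-0.09 -0.01  0.02]
tool ang 0.025 pos ang 0.741 r 0.0587
722 pos ang 0.022 axis ang 0.016 spread [0.0035 0.0133] c [0.0727 0.0016]
mask 0.97 [205. 127. 236. 252.]
```

Emit:
apply_moves --travel '[[-0.5,3.5,0.7],[-0.5,3.7,0.7],[-0.5,3.7,0.7],[-0.5,3.7,0.7],[-0.5,3.7,0.7],[-0.5,3,0.7],[-0.5,1,0],[0,0,0]]' --turn '[[0,0,0],[0,0,0],[0,0,0],[0,0,0],[0,0,0],[0,0,0],[0,0,0],[0,0,0]]' --grip '[1,1,1,1,1,1,1,1]'

```text
t: 58.02
eef_pos: [0.4995, -0.0516, 0.2249]
tool_rot: [0.708, 0.001, 0.706, 0.016]
contact_force: [-0.3, 1.0, 0.3]
gripper_width: 0.001
```

Emit:
apply_moves --travel '[[0,0,0],[0,0,0],[0,0,0]]' --turn '[[0,0,0],[0,0,0],[0,0,0]]' --grip '[1,1,1]'

```text
t: 58.27
eef_pos: [0.4979, -0.0522, 0.2219]
tool_rot: [0.707, -0.0, 0.707, 0.016]
contact_force: [0.5, -0.7, 0.4]
gripper_width: -0.002
```

Run:
```python
from h import *
plan([.5,-.05,.2])
C,im=shot("wrist"); C2,i2=shot("scene")
for m in eyes.masks_of("roller1","wrist")+eyes.masks_of("offcut1","wrist"):
    if m["score"]>.3:
        ys,xs=np.nonzero(m["region"]); r=cv2.minAreaRect(np.argwhere(m["region"])[:,::-1].astype(np.float32)); print(round(m["score"],2),np.round(m["rect"]),round(r[2],1),ray(C,r[0],.05).round(3))
cv2.imwrite("pics/end.png",np.hstack([cv2.resize(im,(440,330)),cv2.resize(i2[90:330,150:406],(352,330),interpolation=2)])[...,::-1])
```

```text
t 58.27 pos [ 0.4979 -0.0522  0.2219] x [-0.001  0.022 -1.   ] y [-0.023  0.999  0.022] z [ 1.     0.023 -0.001] w -0.002
 travel cm [2.19 0.17 0.21]  turn [ 0.    -0.001 -0.022]  minrows 1
0.88 [325. 281. 397. 333.] 2.1 [0.646 0.055 0.05 ]
0.61 [  0. 231.  45. 290.] 90.0 [ 0.594 -0.318  0.05 ]
0.58 [433. 220. 500. 258.] 10.8 [0.562 0.162 0.05 ]
0.53 [  0. 227.   4. 281.] 90.0 [ 0.586 -0.337  0.05 ]
```

View pics/end.png

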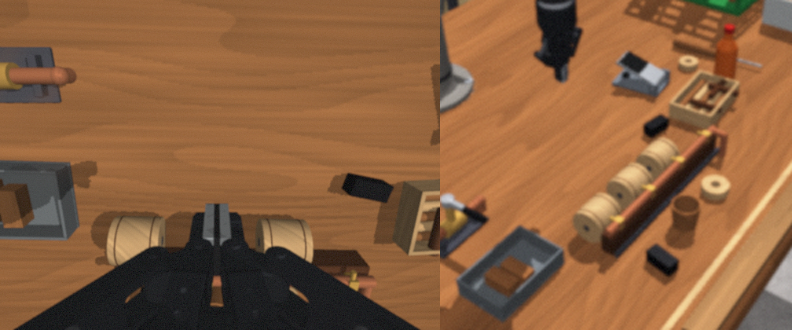

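```bash
python3 -c "
from station import bot
print(bot.hand_in())"
```

```text
the job is handed in; nothing more can be done
None
```

The whole job was carried out in the order asked and handed in at about 58 s on the robot's clock; the hand-in gave no verdict.

- **Offcuts:** There were two brown offcuts and both are in the grey tray. The black look-alikes were left alone. The first grasp missed because the fingertips sit about 14.5 mm behind the reported TCP, not 19 mm ahead as stated. I found this by touching the bench and corrected for it.
- **Rollers:** There were three rollers and all are at the fence. The right-hand one first arrived skewed and overhanging the fence end. I squared it, slid it about 25 mm along the fence without lifting it, and pressed it home again.
- **Valve:** It was set to about 0.80 rad, measured in the wrist picture. The tool's last joint was close to its limit, so I finished the turn with the fingers as a loose fork.
- **Pedal:** It was held on its stop for about 1.7 s at about 26 N. The force was 60 N for a moment on reaching the stop.
- **Shutting the valve:** I pushed the handle back to its stop. It then measured 0.02 rad in world angle, which is the shut direction to within measuring error.

**Last checks:** The final picture shows the rollers at the fence, the offcuts in the tray, the pedal up and the robot touching nothing. The gripper hid part of the middle roller in the wrist view, and only one roller was found by the network there. That all three rollers are square rests on the earlier close-ups and the scene view, not on a final measurement.

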